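# Lock the sectioning saw, save the specimens, wipe the offcuts away and unlock it

### The arm

A 6-joint arm with a two-finger parallel gripper is mounted at the origin on a cart in front of the work surface, level with it; the furniture and walls round the work are solid. World frame = base frame: x ahead of the robot, y to its left, z up, the work surface at z = 0. Lengths are in m, angles in rad, forces in N, time in s.
With the tool pointing down it reaches from about 0.3 to 0.875 m from the base axis. Payload 4.2 kg.
Tool frame: the origin (TCP) lies at the very end of the fingers, on their centre line; the grasp point (between the pads) lies 19 mm behind it; z points along the fingers, y is the line along which they close (so a half turn about z gives the same grasp; the last joint's range is limited). The gripper opens to 85 mm and grips with 20 to 120 N. Pads are 22 mm wide; open, the fingers measure 114 mm over their backs; the gripper's body (76 mm by 85 mm) begins 54 mm behind the grasp point. The pads swing forward as they close: fully open they stand 13 mm farther back than shut.
Start: joints at [1.131, 0.32, 1.565, -0, 1.257, -0.02], TCP at [0.234, 0.525, 0.231] pointing down, gripper open.
Joint ranges: [-3.11, 3.11], [-0.84, 2.01], [0.21, 2.61], [-1.34, 4.49], [0.05, 2.63], [-2.56, 2.56]. Speed limits (rad/s): [2.57, 2.57, 3.14, 3.14, 3.14, 3.14].

### API

Orientations are given as a unit quaternion [x, y, z, w].
In Python, from rig import arm gives the robot as it stands.
- The arm moves only by the tool step_arm, never from a script. Its argument "series" is a list of rows, each an object of numbers: "tx", "ty", "tz": the shift along the tool's x, y, z in mm; "ax", "ay", "az": the turn, a rotation vector about the tool's x, y, z in units of 6 degrees (1.0 is 6 degrees); "gripper": the gripper's target within -1 to 1 (shut at 1, half-way at 0, fully open at -1). A call has 1 to 20 rows; each row is the pose to reach, as a shift and turn from the pose commanded when the call began, along the tool's axes at that moment; what a row does not reach only later rows make up. A row lasts 1/8 s, in which the tool goes at most 62.5 mm and 10.7 degrees, less where a joint would pass 70% of its speed; a pose out of reach is approached as far as the arm can. A call with a gripper value outside its range is refused whole. The fingers move at their own pace and stop on an object; "newtons" is the grip in N (left out, the last holds). Time passes only in rows, so rows that repeat a pose let the fingers close. It gives the time, the measured TCP pose, the force, the opening and the grip force at its end, in the units of the state.
- arm.sense(): the state, without advancing time (a new reading comes with each control period).
- arm.snapshot(name): name is "scene" or "top" or "wrist"; returns a dict with "image" (480x640x3 uint8, blue, green, red), "z_map" (480x640 float32, m along the optical axis (not along the pixel's ray), 0 where there is no reading), "fx", "fy", "cx", "cy" (pixels), "R" (3x3) and "t" (3): a world point X has camera coordinates R X + t. Camera axes: x right, y down, z forward; pixel columns grow to the right and rows downward; lengths in m; the calibration is good to about 2 mm. The wrist camera is an equidistant fisheye: a pixel r from the principal point sees the ray r / f radians off the axis. A picture is of the moment at which its call begins.
- arm.close_job(): hands the job in; it is judged then, once.
Trained networks look in the newest picture that a camera, given by its name, has taken for a name from the list of things; names that differ only in an ending like _2 or _b are one class to them, and where a whole thing is asked for, a point or a joint stands for the part that bears it (a point fixed in the world has none). Each returns a list of dicts, best first, with "conf" (0 to 1); they miss things now and then, are a little off and sometimes report something else, mostly with a low value. They report only what shows in the picture. A call takes as long as a camera call.
- arm.spot_in(camera, thing): "location" ([x, y, z] in m, in world coordinates, good to about 4 mm: the middle of the surface that is visible of it).
- arm.cut_out(camera, thing): "pixels" (480x640 bool, what is visible of it).
The state is a dict: "t": time; "qpos": joint angles; "joint_velocities": joint speeds; "joint_efforts": joint torques, N m; "position": TCP position; "ee_rot": TCP orientation; "wrist_force": force on the tool from outside, world axes, zero at the start; "wrist_torque": the same for the moment, N m; "opening": opening from 0.0 (shut) to 1.0 (fully open); "grasp_force": force on a finger pad.
Only numpy, scipy, OpenCV 4.12 (cv2) and the standard library are available. Lean on these libraries where they do the work, as an engineer would, in place of code of your own. Each camera call takes 0.05 s, during which the arm holds its last target. There are 200 camera calls.

### The job

Clean down the bench saw after a run: push the key from its aluminium block fully into the saw's brass lock plug and turn it clockwise to the stop to lock the spindle. Only while it is locked, save the finished specimens, the tall cylinders, by standing them upright in the low steel tray, and wipe all the flat sharp offcuts off the dark table over its open front edge into the steel chip trough, touching offcuts only with the grey scraper block, never with the gripper (their numbers vary). When the table is clear, turn the key back to unlock, return it upright and fully down to its block, and have the scraper standing upright in its frosted tray again; leave everything else alone.

Things in the scene. Friction and masses are not known exactly. Their poses are not given: they have to be found in the camera images.
- saw: Bench sectioning saw, white base 370 x 260 mm, fixed. Origin on the bench under its work table; x points from the table's open front edge back to the blade, y to the left seen from the front, z up. Motor housing, clear blade guard and flange stand behind the table from x = 145 mm on, up to z = 150. Left of the table a deck at z = 42 carries the lock and its sliding bolt.
- table_mid (a point): On top of the dark flat steel work table, 50 mm above the bench, over the saw's origin; axes as saw. Clear table: x -95 (open front edge, the chips go over it) to +110 mm, y -80 to +80 mm. Left, right and behind it stand fences 8 mm thick and 14 mm higher than the table.
- trough_mid (a point): Middle of the floor of the steel chip trough below the table's front edge, 6 mm above the bench; axes as saw. Inside 71 mm (x) by 170 mm (y), 32 mm deep; its rim is 12 mm below the table top.
- lock_top (a point): Middle of the top face of the brass key plug, on its vertical axis, 75 mm above the bench, left of the table; axes as saw (they do not turn with the plug). Slot 20.4 x 8.4 mm, 24 mm deep; its long side lies along the saw's x when the joint is 0. Housing ring round the plug is 5 mm lower; fence top 11 mm lower, 39 mm off.
- key_plug (a joint): Turn of the key plug (rad): 0 = unlocked (stop); grows clockwise seen from above to the stop at 1.047 (60 degrees) = locked: it drives a steel bolt into the notched spindle flange. Stays where it is left (friction about 0.06 N m). The key has about 0.13 rad of play each way in the slot.
- key: Upright key, 60 g: flat black bow above a steel blade. Origin: middle of the underside of its shoulder; z up, x along the width of bow and blade. Blade 18 (x) x 6 (y) mm, 22 long below the origin, last 8 mm tapered to 8 x 2. Shoulder 28 x 16 x 5 mm rests on plug or block. Bow 36 (x) x 10 (y) mm, 5 to 39 mm above the origin; grasp across the 10 mm. Same either way round.
- key_block: Aluminium key block, fixed: base plate 76 x 44 x 6 mm, block 58 x 44 mm, top at 34 mm; in its middle a slot 23 (x) x 11 (y) mm, 25 deep, where the key stands at the start. Origin on the bench under the middle, x along the slot.
- scraper: Grey scraper block with black rubber foot, upright in the tray at first. Origin: middle of its underside; z up. 80 mm wide (y), 20 mm thick (x) and 32 mm high; above that a grip 52 (y) x 20 (x) mm up to 82 mm. About 140 g. Grasp across the 20 mm, high on the grip, so that the fingers stay well above the offcuts.
- tool_tray: Frosted open tray, fixed, 92 (x) x 164 (y) mm outside, 2 mm walls and floor, rim at 34 mm. Origin on the bench under its middle. Home of the scraper.
- chip0: White sawn ceramic offcut, a flat slice some 20 to 27 mm across and 8 to 10 mm thick, 12 g. Origin near the middle of its underside as it lies at first (in the trough it may lie tilted, on edge or piled up, its origin then up to some 30 mm above the trough floor). May be absent.
- chip1: White sawn ceramic offcut, a flat slice some 20 to 27 mm across and 8 to 10 mm thick, 12 g. Origin near the middle of its underside as it lies at first (in the trough it may lie tilted, on edge or piled up, its origin then up to some 30 mm above the trough floor). May be absent.
- chip2: White sawn ceramic offcut, a flat slice some 20 to 27 mm across and 8 to 10 mm thick, 12 g. Origin near the middle of its underside as it lies at first (in the trough it may lie tilted, on edge or piled up, its origin then up to some 30 mm above the trough floor). May be absent.
- chip3: White sawn ceramic offcut, a flat slice some 20 to 27 mm across and 8 to 10 mm thick, 12 g. Origin near the middle of its underside as it lies at first (in the trough it may lie tilted, on edge or piled up, its origin then up to some 30 mm above the trough floor). May be absent.
- chip4: White sawn ceramic offcut, a flat slice some 20 to 27 mm across and 8 to 10 mm thick, 12 g. Origin near the middle of its underside as it lies at first (in the trough it may lie tilted, on edge or piled up, its origin then up to some 30 mm above the trough floor). May be absent.
- chip5: White sawn ceramic offcut, a flat slice some 20 to 27 mm across and 8 to 10 mm thick, 12 g. Origin near the middle of its underside as it lies at first (in the trough it may lie tilted, on edge or piled up, its origin then up to some 30 mm above the trough floor). May be absent.
- chip6: White sawn ceramic offcut, a flat slice some 20 to 27 mm across and 8 to 10 mm thick, 12 g. Origin near the middle of its underside as it lies at first (in the trough it may lie tilted, on edge or piled up, its origin then up to some 30 mm above the trough floor). May be absent.
- chip7: White sawn ceramic offcut, a flat slice some 20 to 27 mm across and 8 to 10 mm thick, 12 g. Origin near the middle of its underside as it lies at first (in the trough it may lie tilted, on edge or piled up, its origin then up to some 30 mm above the trough floor). May be absent.
- specimen0: Finished specimen: white ceramic cylinder, 22 mm diameter, 36 mm tall, 50 g, standing on the table's rear half. Origin: middle of its underside, z up. Grasp it high, so that the fingers stay above the offcuts. May be absent.
- specimen1: Finished specimen: white ceramic cylinder, 22 mm diameter, 36 mm tall, 50 g, standing on the table's rear half. Origin: middle of its underside, z up. Grasp it high, so that the fingers stay above the offcuts. May be absent.
- specimen2: Finished specimen: white ceramic cylinder, 22 mm diameter, 36 mm tall, 50 g, standing on the table's rear half. Origin: middle of its underside, z up. Grasp it high, so that the fingers stay above the offcuts. May be absent.
- specimen_tray: Low stainless steel tray for the specimens, fixed, 90 (x) x 120 mm (y) outside, 3 mm walls and floor, rim at 18 mm. Origin on the bench under its middle.
- marker: Blue marker pen lying on the bench, leave alone.
- petri_a: Petri dish, 66 mm, on the bench, far left, leave alone.
- dropper: Small amber dropper bottle, 78 mm tall, left of the blade end of the saw, leave alone.

How it is judged:
On the way, in this order (a step that is already met when the one before it is completed fails the run):
1. the key is fully in the lock plug and turned clockwise to the locked stop (distance between key and lock_top below 0.008 m and angle between key's own z axis and vertical below 0.12 rad and value of joint key_plug above 0.95 rad), for 0.2 s.
2. every specimen stands in the steel tray and every offcut lies in the chip trough while the key is still in the locked plug (all of step 1 and x of specimen0 in the frame of specimen_tray between -0.042 and 0.042 m and y of specimen0 in the frame of specimen_tray between -0.057 and 0.057 m and z of each of specimen0, specimen1, specimen2 in the frame of specimen_tray below 0.01 m and angle between each of specimen0, specimen1, specimen2's own z axis and vertical below 0.15 rad and x of specimen1 in the frame of specimen_tray between -0.042 and 0.042 m and y of specimen1 in the frame of specimen_tray between -0.057 and 0.057 m and x of specimen2 in the frame of specimen_tray between -0.042 and 0.042 m and y of specimen2 in the frame of specimen_tray between -0.057 and 0.057 m and x of chip0 in the frame of trough_mid between -0.036 and 0.036 m and y of chip0 in the frame of trough_mid between -0.086 and 0.086 m and z of each of chip0, chip1, chip2, chip3, chip4, chip5, chip6, chip7 in the frame of trough_mid below 0.036 m and x of chip1 in the frame of trough_mid between -0.036 and 0.036 m and y of chip1 in the frame of trough_mid between -0.086 and 0.086 m and x of chip2 in the frame of trough_mid between -0.036 and 0.036 m and y of chip2 in the frame of trough_mid between -0.086 and 0.086 m and x of chip3 in the frame of trough_mid between -0.036 and 0.036 m and y of chip3 in the frame of trough_mid between -0.086 and 0.086 m and x of chip4 in the frame of trough_mid between -0.036 and 0.036 m and y of chip4 in the frame of trough_mid between -0.086 and 0.086 m and x of chip5 in the frame of trough_mid between -0.036 and 0.036 m and y of chip5 in the frame of trough_mid between -0.086 and 0.086 m and x of chip6 in the frame of trough_mid between -0.036 and 0.036 m and y of chip6 in the frame of trough_mid between -0.086 and 0.086 m and x of chip7 in the frame of trough_mid between -0.036 and 0.036 m and y of chip7 in the frame of trough_mid between -0.086 and 0.086 m), for 0.2 s.
3. the plug is turned back to unlocked with the key in it (distance between key and lock_top below 0.008 m and angle between key's own z axis and vertical below 0.12 rad and value of joint key_plug below 0.15 rad), for 0.1 s.
At the end, for the whole second after the job is handed in: Offcuts lie in the trough, 8 mm or more below table level; specimens and scraper stand in their trays, upright to 0.15 rad; plug within 0.15 rad of unlocked; key in its block, 8 mm of centre, shoulder within 6 mm of the top, upright to 0.12 rad; all at rest (x of chip0 in the frame of trough_mid between -0.036 and 0.036 m and y of chip0 in the frame of trough_mid between -0.086 and 0.086 m and z of each of chip0, chip1, chip2, chip3, chip4, chip5, chip6, chip7 in the frame of trough_mid below 0.036 m and x of chip1 in the frame of trough_mid between -0.036 and 0.036 m and y of chip1 in the frame of trough_mid between -0.086 and 0.086 m and x of chip2 in the frame of trough_mid between -0.036 and 0.036 m and y of chip2 in the frame of trough_mid between -0.086 and 0.086 m and x of chip3 in the frame of trough_mid between -0.036 and 0.036 m and y of chip3 in the frame of trough_mid between -0.086 and 0.086 m and x of chip4 in the frame of trough_mid between -0.036 and 0.036 m and y of chip4 in the frame of trough_mid between -0.086 and 0.086 m and x of chip5 in the frame of trough_mid between -0.036 and 0.036 m and y of chip5 in the frame of trough_mid between -0.086 and 0.086 m and x of chip6 in the frame of trough_mid between -0.036 and 0.036 m and y of chip6 in the frame of trough_mid between -0.086 and 0.086 m and x of chip7 in the frame of trough_mid between -0.036 and 0.036 m and y of chip7 in the frame of trough_mid between -0.086 and 0.086 m and x of specimen0 in the frame of specimen_tray between -0.042 and 0.042 m and y of specimen0 in the frame of specimen_tray between -0.057 and 0.057 m and z of each of specimen0, specimen1, specimen2 in the frame of specimen_tray below 0.01 m and angle between each of specimen0, specimen1, specimen2, scraper's own z axis and vertical below 0.15 rad and x of specimen1 in the frame of specimen_tray between -0.042 and 0.042 m and y of specimen1 in the frame of specimen_tray between -0.057 and 0.057 m and x of specimen2 in the frame of specimen_tray between -0.042 and 0.042 m and y of specimen2 in the frame of specimen_tray between -0.057 and 0.057 m and value of joint key_plug below 0.15 rad and horizontal distance between key and key_block below 0.008 m and z of key in the frame of key_block below 0.04 m and angle between key's own z axis and vertical below 0.12 rad and x of scraper in the frame of tool_tray between -0.044 and 0.044 m and y of scraper in the frame of tool_tray between -0.08 and 0.08 m and z of scraper in the frame of tool_tray below 0.008 m and linear speed of each of key, scraper, specimen0, specimen1, specimen2 below 0.02 m/s); the robot touches nothing.
It fails at once if the gripper or arm pushes an offcut (over 0.5 N) (contact force between any of the fingers, the arm and chip0 above 0.5 N or contact force between any of the fingers, the arm and chip1 above 0.5 N or contact force between any of the fingers, the arm and chip2 above 0.5 N or contact force between any of the fingers, the arm and chip3 above 0.5 N or contact force between any of the fingers, the arm and chip4 above 0.5 N or contact force between any of the fingers, the arm and chip5 above 0.5 N or contact force between any of the fingers, the arm and chip6 above 0.5 N or contact force between any of the fingers, the arm and chip7 above 0.5 N).
It fails at once if the scraper pushes an offcut while the spindle is not locked (plug under 0.9 rad) (value of joint key_plug below 0.9 rad and (contact force between scraper and chip0 above 0.3 N or contact force between scraper and chip1 above 0.3 N or contact force between scraper and chip2 above 0.3 N or contact force between scraper and chip3 above 0.3 N or contact force between scraper and chip4 above 0.3 N or contact force between scraper and chip5 above 0.3 N or contact force between scraper and chip6 above 0.3 N or contact force between scraper and chip7 above 0.3 N)).
It fails at once if a specimen is gripped or pushed (over 0.5 N) while the spindle is not locked (plug under 0.9 rad) (value of joint key_plug below 0.9 rad and (contact force between the fingers and specimen0 above 0.5 N or contact force between the fingers and specimen1 above 0.5 N or contact force between the fingers and specimen2 above 0.5 N)).
It fails at once if a bystander (marker, petri dish, dropper bottle) is moved by more than 25 mm (distance of any of marker, petri_a, dropper from where it was at the start of the episode above 0.025 m).
Of chip0, chip1, chip2, chip3, chip4, chip5, chip6, chip7 only 4 to 8 are there at a start; the rules pass over those that are not, and their reading is None.
Of specimen0, specimen1, specimen2 only 2 to 3 are there at a start; the rules pass over those that are not, and their reading is None.
At some moment in a run one of chip0, chip1, chip2, chip3, chip4, chip5, chip6, chip7 may be knocked a few centimetres aside while the robot is not near it.
It also fails if it takes over 210 s, if anything falls off the work surface, if the arm or the gripper's body presses on something with over 40 N, if the wrist force passes 120 N, or if a joint passes its speed limit or range.

## Working session

There is one attempt and no reset: what is moved stays moved. The work goes in short steps, Python scripts to look and compute and a tool call to move; the robot and the scene stay as the last step left them, time stands still between calls to the robot, and variables do not carry over. Pictures are saved under pics/ and viewed, at most 14 in all, crops included, and the job is handed in when it is done.

Besides the shell and the picture viewer there is one more tool, called after "Emit:" in YAML: its name, and indented under it one key for each argument. step_arm: Moves the arm, as the interface text tells. Its arguments: {"type":"object","properties":{"series":{"type":"array","items":{"type":"object","properties":{"tx":{"type":"number"},"ty":{"type":"number"},"tz":{"type":"number"},"ax":{"type":"number"},"ay":{"type":"number"},"az":{"type":"number"},"gripper":{"type":"number"}}}},"newtons":{"type":"number"}},"required":["series"]}

```bash
ls; mkdir -p pics
cat > h.py <<'E'
import numpy as np, cv2
from rig import arm
from scipy.spatial.transform import Rotation as Ro
def world(s, mask=None):
    z=s["z_map"]; v,u=np.mgrid[0:480,0:640]
    x=(u-s["cx"])/s["fx"]*z; y=(v-s["cy"])/s["fy"]*z
    P=np.stack([x,y,z],-1)-np.array(s["t"])
    return P@np.array(s["R"])   # R^T (Xc-t)
def st():
    s=arm.sense(); print({k:np.round(s[k],4).tolist() for k in("t","position","ee_rot","qpos","wrist_force","opening","grasp_force")}); return s
E
python3 - <<'E'
from h import *
s=st()
print(Ro.from_quat(s["ee_rot"]).as_matrix().round(3))
for c in("scene","top"):
    p=arm.snapshot(c); cv2.imwrite(f"pics/{c}0.png",p["image"]); np.savez(f"{c}0.npz",**p)
    print(c,p["fx"],np.round(p["R"],3).tolist(),np.round(p["t"],3))
    for n in("saw","lock_top","key","key_block","scraper","tool_tray","chip0","specimen0","specimen_tray","marker","petri_a","dropper"):
        print(n,[(np.round(d["location"],3).tolist(),round(d["conf"],2)) for d in arm.spot_in(c,n)])
E
```

```text
pics
{'t': 0.0, 'position': [0.2342, 0.5246, 0.2305], 'ee_rot': [0.2084, 0.978, -0.0009, -0.0002], 'qpos': [1.131, 0.3203, 1.5657, -0.0, 1.2574, -0.02], 'wrist_force': [0.4193, 0.5459, 0.0737], 'opening': 0.9994, 'grasp_force': 0.0}
[[-0.913  0.408 -0.001]
 [ 0.408  0.913 -0.002]
 [ 0.    -0.002 -1.   ]]
scene 562.6455069297763 [[0.902, -0.432, -0.024], [-0.276, -0.532, -0.8], [0.333, 0.728, -0.599]] [-0.33   0.322  0.856]
saw [([0.567, -0.017, 0.049], 0.56)]
lock_top [([0.569, -0.013, 0.052], 0.82), ([0.39, 0.536, 0.014], 0.25)]
key [([0.444, 0.356, 0.062], 0.73)]
key_block [([0.437, 0.344, 0.03], 0.87)]
scraper [([0.412, 0.178, 0.04], 0.98), ([0.551, -0.026, 0.059], 0.42)]
tool_tray [([0.455, 0.181, 0.018], 0.89), ([0.44, 0.359, 0.063], 0.15)]
chip0 [([0.538, 0.013, 0.059], 0.65), ([0.578, -0.05, 0.055], 0.59), ([0.542, -0.079, 0.057], 0.56), ([0.518, -0.053, 0.055], 0.48)]
specimen0 [([0.628, -0.069, 0.074], 0.58), ([0.567, -0.013, 0.05], 0.53), ([0.626, -0.004, 0.079], 0.5), ([0.572, 0.027, 0.074], 0.48)]
specimen_tray [([0.341, 0.299, 0.011], 0.56), ([0.571, -0.019, 0.052], 0.17
[... 297 characters left out ...]
.991, 0.016, -0.133], [0.133, 0.016, -0.991]] [0.223 0.486 1.271]
saw [([0.602, 0.027, 0.048], 0.59), ([0.33, 0.294, 0.008], 0.24)]
lock_top [([0.602, 0.029, 0.052], 0.84)]
key [([0.469, 0.048, 0.076], 0.2)]
key_block [([0.44, 0.355, 0.036], 0.82)]
scraper [([0.42, 0.188, 0.083], 0.61)]
tool_tray [([0.506, 0.202, -0.002], 0.77)]
chip0 [([0.582, -0.049, 0.062], 0.62), ([0.502, -0.01, 0.056], 0.61), ([0.54, -0.077, 0.058], 0.57), ([0.545, 0.016, 0.058], 0.56)]
specimen0 [([0.634, 0.003, 0.084], 0.65), ([0.575, 0.036, 0.087], 0.58)]
specimen_tray [([0.328, 0.292, 0.006], 0.56)]
marker [([0.301, 0.423, 0.009], 0.71)]
petri_a [([0.394, 0.546, 0.016], 0.68)]
dropper [([0.571, 0.342, 0.038], 0.45)]
```

View pics/top0.png

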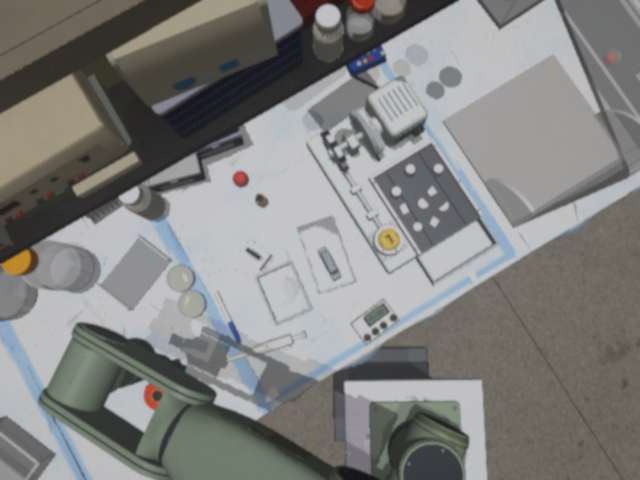

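View pics/scene0.png

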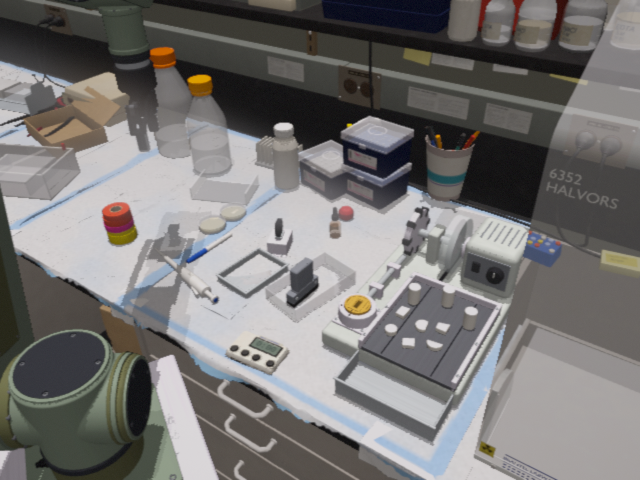

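The top view shows the lock at about (388,239), the table around (428,200) with roughly five offcuts and three specimens, the trough at (455,252), the scraper at (330,263), the steel tray at (285,292) and the key block at (258,258). The scene view agrees.

```bash
cat > ortho.py <<'E'
from h import *
def ortho(P,img,x0,x1,y0,y1,res=0.001):
    # rows: x decreasing ; cols: y decreasing
    H=int((x1-x0)/res);W=int((y1-y0)/res)
    r=((x1-P[...,0])/res).astype(int); c=((y1-P[...,1])/res).astype(int)
    ok=(r>=0)&(r<H)&(c>=0)&(c<W)
    o=np.zeros((H,W,3),np.uint8); o[r[ok],c[ok]]=img[ok]
    return o
E
python3 - <<'E'
from h import *
s=dict(np.load("top0.npz")); P=world(s); img=s["image"]; hsv=cv2.cvtColor(img,cv2.COLOR_BGR2HSV)
x,y,z=P[...,0],P[...,1],P[...,2]
def rect(m,name):
    m=cv2.morphologyEx(m.astype(np.uint8),cv2.MORPH_OPEN,np.ones((2,2)))
    pts=P[m>0][:,:2].astype(np.float32)
    print(name,len(pts),"mean",P[m>0].mean(0).round(4),cv2.minAreaRect((pts*1000)))
reg=(x>.4)&(x<.72)&(y>-.15)&(y<.15)
rect(reg&(abs(z-.05)<.006)&(hsv[...,2]<110),"table dark")
rect(reg&(abs(z-.05)<.025)&(hsv[...,1]>120)&(hsv[...,0]>12)&(hsv[...,0]<40),"plug")
rect((z>.06)&(z<.1)&(x>.36)&(x<.48)&(y>.12)&(y<.25),"scraper top")
rect((z>.025)&(z<.042)&(x>.40)&(x<.48)&(y>.31)&(y<.40),"block")
rect((z>.045)&(z<.09)&(x>.40)&(x<.48)&(y>.31)&(y<.40),"key")
rect((z>.026)&(z<.045)&(x>.34)&(x<.56)&(y>.10)&(y<.29),"tooltray")
rect((z>.010)&(z<.03)&(x>.25)&(x<.41)&(y>.21)&(y<.38),"spectray")
m=reg&(z>.054)&(z<.1)&(x>.46)&(x<.66)&(y>-.12)&(y<.07)&(hsv[...,2]>130)
n,l,stt,c=cv2.connectedComponentsWithStats(m.astype(np.uint8))
for i in range(1,n):
    if stt[i,4]>8: q=P[l==i]; print(stt[i,4],q.mean(0).round(3),q[:,2].max().round(3),c[i].round())
cv2.imwrite("pics/topz.png",cv2.resize(img[110:340,220:540],None,fx=2.5,fy=2.5,interpolation=cv2.INTER_CUBIC))
E
```

```text
table dark 4238 mean [ 0.5694 -0.0469  0.0557] ((502.7974548339844, 66.84304809570312), (202.83929443359375, 412.3138427734375), 30.79637908935547)
plug 50 mean [0.4666 0.0506 0.0653] ((466.9581604003906, 53.78892135620117), (25.92630958557129, 26.021564483642578), 36.814762115478516)
scraper top 212 mean [0.4196 0.1885 0.0778] ((422.6604919433594, 188.18438720703125), (52.37434768676758, 24.717082977294922), 27.122140884399414)
block 378 mean [0.4394 0.357  0.0507] ((387.7178649902344, 289.6046142578125), (238.42185974121094, 44.21598815917969), 52.61623001098633)
key 68 mean [0.4416 0.3604 0.068 ] ((442.8426818847656, 362.4775085449219), (31.343124389648438, 9.84637451171875), 55.202945709228516)
tooltray 434 mean [0.501  0.1373 0.0396] ((484.9320373535156, 154.49044799804688), (152.29598999023438, 153.40411376953125), 31.743741989135742)
spectray 476 mean [0.3232 0.2941 0.024 ] ((333.499755859375, 271.7347717285156), (177.31703186035156, 131.39781188964844), 20.17121124267578)
136 [ 0.624 -0.099  0.064] 0.072 [453. 172.]
104 [0.644 0.042 0.064] 0.071 [391. 165.]
73 [ 0.629 -0.061  0.086] 0.092 [438. 168.]
76 [0.629 0.002 0.086] 0.092 [410. 168.]
78 [0.578 0.036 0.085] 0.092 [396. 191.]
65 [ 0.582 -0.049  0.06 ] 0.065 [431. 191.]
613 [0.497 0.041 0.069] 0.08 [394. 227.]
73 [ 0.554 -0.027  0.059] 0.064 [422. 203.]
71 [0.542 0.016 0.06 ] 0.066 [404. 208.]
52 [ 0.544 -0.076  0.06 ] 0.066 [444. 207.]
69 [ 0.511 -0.052  0.058] 0.068 [434. 221.]
70 [ 0.5   -0.013  0.06 ] 0.066 [417. 226.]
```

View pics/topz.png

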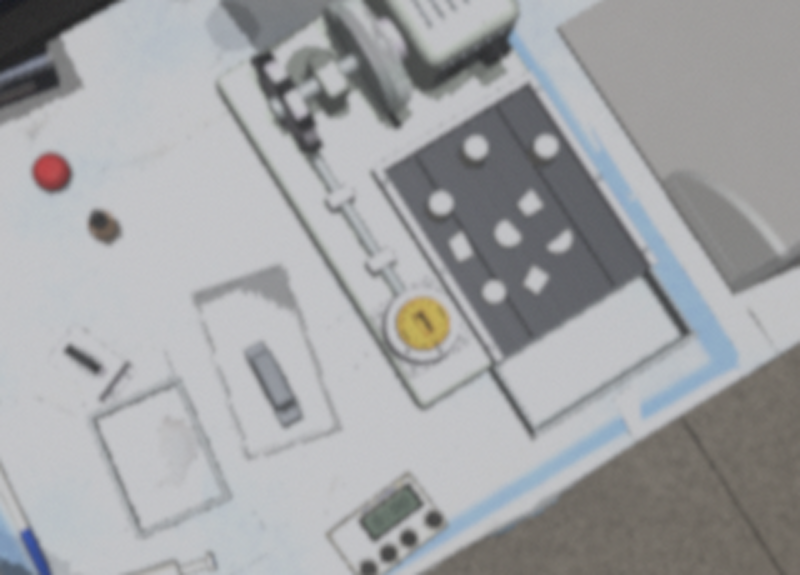

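The enlarged top view shows 3 specimens at (475,148), (545,145) and (440,203). There are 6 offcuts, around (530,203), (507,233), (560,240), (460,247), (493,291) and (537,279). The saw yaw is about 31°, and the key's long side lies at about 55° in the world frame.

```bash
cat >> h.py <<'E'
def go(x,y,z,yaw=None,s=None):
    "print tool-frame row for target TCP, yaw(deg) of tool y"
    s=s or arm.sense(); R=Ro.from_quat(s["ee_rot"]).as_matrix()
    d=R.T@(np.array([x,y,z])-s["position"])*1000
    cur=np.degrees(np.arctan2(R[1,1],R[0,1]))
    if yaw is None: yaw=cur
    dy=(yaw-cur+180)%360-180
    Y=np.radians(yaw); Rt=np.array([[-np.sin(Y),np.cos(Y),0],[np.cos(Y),np.sin(Y),0],[0,0,-1]]).T
    Rt=np.column_stack([np.cross([np.cos(Y),np.sin(Y),0],[0,0,-1]),[np.cos(Y),np.sin(Y),0],[0,0,-1]])
    rv=np.degrees(Ro.from_matrix(R.T@Rt).as_rotvec())/6
    print("cur yaw %.1f pos %s | t=%s a=%s"%(cur,np.round(s["position"],4),d.round(1),rv.round(2)))
def wworld(s):
    "world points of fisheye wrist image"
    z=s["z_map"]; v,u=np.mgrid[0:480,0:640]
    a=(u-s["cx"])/s["fx"]; b=(v-s["cy"])/s["fy"]; r=np.hypot(a,b)+1e-9; t=np.tan(np.minimum(r,1.5))/r
    P=np.stack([a*t*z,b*t*z,z],-1)-np.array(s["t"])
    return P@np.array(s["R"])
def wproj(s,X):
    c=np.array(s["R"])@np.array(X)+np.array(s["t"]); r=np.hypot(c[0],c[1]); th=np.arctan2(r,c[2])
    return s["cx"]+s["fx"]*th*c[0]/r, s["cy"]+s["fy"]*th*c[1]/r
E
python3 - <<'E'
from h import *
s=arm.snapshot("wrist"); print(s["fx"],s["cx"],s["cy"]); 
R=np.array(s["R"]);print(R.round(3),"cam pos",(-R.T@s["t"]).round(3))
e=arm.sense(); T=Ro.from_quat(e["ee_rot"]).as_matrix(); print("cam in tool",(T.T@(-R.T@s["t"]-e["position"])).round(4),(R@T).round(3))
go(.442,.361,.19,145)
E
```

```text
371.64829954431775 319.29262629140015 242.28491171933328
[[ 0.408  0.913  0.001]
 [ 0.863 -0.387  0.324]
 [ 0.296 -0.132 -0.946]] cam pos [0.158 0.559 0.374]
cam in tool [ 0.0835 -0.0002 -0.1424] [[-0.001  1.    -0.001]
 [-0.946 -0.001 -0.324]
 [-0.324  0.     0.946]]
cur yaw 65.9 pos [0.2344 0.5251 0.2313] | t=[-256.5  -65.2   41.3] a=[  0.     0.   -13.18]
```

Emit:
step_arm:
  series:
    - {"tx":-256,"ty":-65,"tz":41,"az":-13.2,"gripper":-0.2}
    - {"tx":-256,"ty":-65,"tz":41,"az":-13.2,"gripper":-0.2}
    - {"tx":-256,"ty":-65,"tz":41,"az":-13.2,"gripper":-0.2}
    - {"tx":-256,"ty":-65,"tz":41,"az":-13.2,"gripper":-0.2}
    - {"tx":-256,"ty":-65,"tz":41,"az":-13.2,"gripper":-0.2}
    - {"tx":-256,"ty":-65,"tz":41,"az":-13.2,"gripper":-0.2}
    - {"tx":-256,"ty":-65,"tz":41,"az":-13.2,"gripper":-0.2}
    - {"tx":-256,"ty":-65,"tz":41,"az":-13.2,"gripper":-0.2}
    - {"tx":-256,"ty":-65,"tz":41,"az":-13.2,"gripper":-0.2}
    - {"tx":-256,"ty":-65,"tz":41,"az":-13.2,"gripper":-0.2}

```text
invalid input
```

Run:
```python
from h import *
s=arm.snapshot("wrist"); np.savez("w1.npz",**s); cv2.imwrite("pics/w1.png",s["image"])
P=wworld(s); st()
for n in("key","key_block"):
    for d in arm.cut_out("wrist",n)[:2]:
        m=d["pixels"]; q=P[m]; q=q[np.isfinite(q).all(1)&(s["z_map"][m]>0)]
        print(n,d["conf"],m.sum(),q.mean(0).round(4))
        if n=="key":
            t=q[q[:,2]>.066]; print("top",len(t),t[:,2].mean(),cv2.minAreaRect((t[:,:2]*1000).astype(np.float32)))
        else:
            t=q[abs(q[:,2]-.034)<.004]; print("top",len(t),t[:,2].mean(),cv2.minAreaRect((t[:,:2]*1000).astype(np.float32)))
```

```text
{'t': 1.4, 'position': [0.2343, 0.5251, 0.2313], 'ee_rot': [0.2084, 0.9781, 0.0001, 0.0], 'qpos': [1.131, 0.3196, 1.5645, 0.0, 1.2574, -0.02], 'wrist_force': [-0.9363, 0.6756, 0.5756], 'opening': 0.995, 'grasp_force': 0.0}
key 0.88 377 [0.4309 0.3688 0.0544]
top 27 0.17261256078173418 ((327.3223876953125, 435.5946960449219), (5.988743305206299, 271.85882568359375), 52.57900619506836)
key_block 0.64 1520 [0.3437 0.3092 0.0158]
top 0 nan ((0.0, 0.0), (0.0, 0.0), 0.0)
key_block 0.59 1504 [0.4327 0.3692 0.0243]
top 727 0.03388019360978965 ((442.561279296875, 362.9160461425781), (59.17755126953125, 44.32337951660156), 54.80951690673828)<stdin>:11: RuntimeWarning: Mean of empty slice.
  ret = ret.dtype.type(ret / rcount)
```

View pics/w1.png

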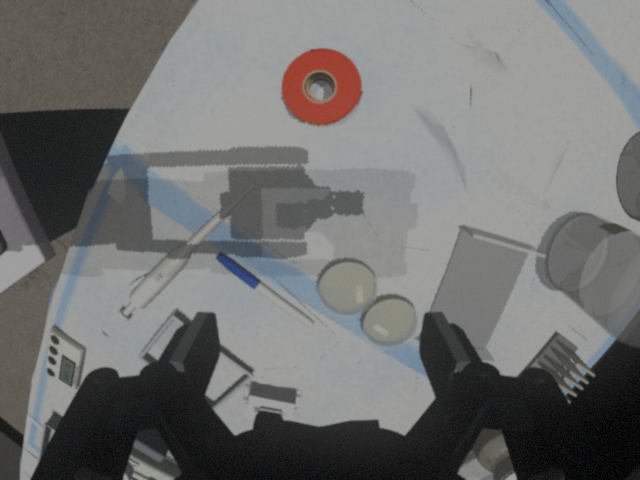

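The call was refused and the arm has not moved. In the wrist view the key block is near (270,395), and its top rectangle fits at (0.4426, 0.3629), 54.8°. I'll retry with complete rows.

Emit:
step_arm:
  newtons: 40
  series:
    - {"tx":-60,"ty":-15,"tz":10,"ax":0,"ay":0,"az":-1.6,"gripper":-0.2}
    - {"tx":-120,"ty":-30,"tz":20,"ax":0,"ay":0,"az":-3.2,"gripper":-0.2}

```text
t: 1.75
position: [0.3318, 0.449, 0.2114]
ee_rot: [0.039, 0.999, 0.0, 0.0]
wrist_force: [0.6, 0.7, -0.2]
opening: 0.612
grasp_force: 0.0
```

Run:
```python
from h import *
go(.4426,.3629,.19,145)
```

```text
cur yaw 85.5 pos [0.3318 0.449  0.2114] | t=[-117.2  -77.1   21.4] a=[ 0.    0.01 -9.92]
```

Emit:
step_arm:
  series:
    - {"tx":-60,"ty":-38,"tz":10,"az":-1.7}
    - {"tx":-117,"ty":-77,"tz":21,"az":-3.4}
    - {"tx":-117,"ty":-77,"tz":21,"az":-5.1}
    - {"tx":-117,"ty":-77,"tz":21,"az":-6.8}
    - {"tx":-117,"ty":-77,"tz":21,"az":-8.5}
    - {"tx":-117,"ty":-77,"tz":21,"az":-9.9}
    - {"tx":-117,"ty":-77,"tz":21,"az":-9.9}

```text
invalid input
```

Run:
```python
from h import *
s=arm.snapshot("wrist"); np.savez("w1.npz",**s); cv2.imwrite("pics/w2.png",s["image"])
P=wworld(s); st(); go(.4426,.3629,.19,145)
for n in("key","key_block"):
    for d in arm.cut_out("wrist",n)[:2]:
        m=d["pixels"]; q=P[m]; q=q[np.isfinite(q).all(1)&(s["z_map"][m]>0)]
        lo,hi=(.069,.08) if n=="key" else (.030,.038)
        t=q[(q[:,2]>lo)&(q[:,2]<hi)]
        print(n,d["conf"],m.sum(),q.mean(0).round(4))
        if len(t)>5:print("top",len(t),t.mean(0).round(4),cv2.minAreaRect((t[:,:2]*1000).astype(np.float32)))
```

```text
{'t': 1.8, 'position': [0.337, 0.4432, 0.2099], 'ee_rot': [0.0388, 0.9992, -0.003, 0.0019], 'qpos': [0.9038, 0.3069, 1.6391, -0.007, 1.1982, -0.5867], 'wrist_force': [3.8018, -4.1494, -1.5299], 'opening': 0.6037, 'grasp_force': 0.0}
cur yaw 85.5 pos [0.337  0.4432 0.2099] | t=[-111.5  -71.8   20.7] a=[-0.07  0.01 -9.91]
key 0.66 11425 [0.5299 0.0686 0.047 ]
top 1001 [0.472  0.0606 0.0725] ((549.3837890625, 83.84143829345703), (262.34283447265625, 207.9917449951172), 76.52349853515625)
key_block 0.68 1549 [0.431  0.3674 0.0249]
top 663 [0.4364 0.3684 0.0338] ((443.21331787109375, 363.0013427734375), (58.61137008666992, 44.092403411865234), 52.51487350463867)
key_block 0.61 298 [0.5733 0.0406 0.0737]
```

View pics/w2.png

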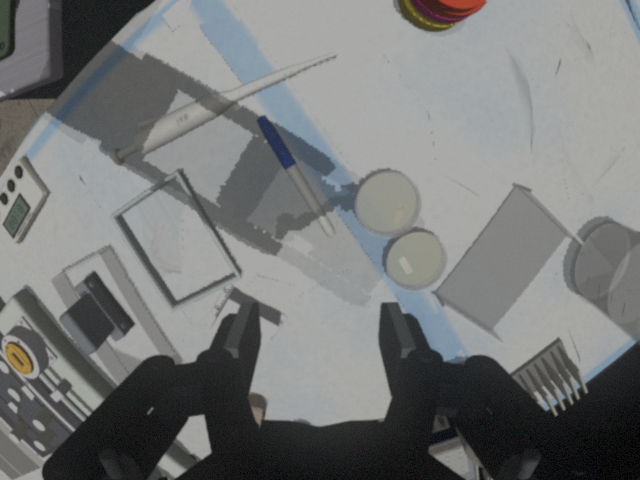

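The fingers are open and the key block is near (245,305), with the lock at (18,355) and the scraper at (97,305). The rows apparently need every field. Continuing.

Emit:
step_arm:
  series:
    - {"tx":-60,"ty":-38,"tz":10,"ax":0,"ay":0,"az":-1.7,"gripper":-0.2}
    - {"tx":-112,"ty":-72,"tz":20,"ax":0,"ay":0,"az":-3.4,"gripper":-0.2}
    - {"tx":-112,"ty":-72,"tz":20,"ax":0,"ay":0,"az":-5.1,"gripper":-0.2}
    - {"tx":-112,"ty":-72,"tz":20,"ax":0,"ay":0,"az":-6.8,"gripper":-0.2}
    - {"tx":-112,"ty":-72,"tz":20,"ax":0,"ay":0,"az":-8.5,"gripper":-0.2}
    - {"tx":-112,"ty":-72,"tz":20,"ax":0,"ay":0,"az":-9.9,"gripper":-0.2}
    - {"tx":-112,"ty":-72,"tz":20,"ax":0,"ay":0,"az":-9.9,"gripper":-0.2}

```text
t: 2.78
position: [0.4359, 0.3691, 0.1917]
ee_rot: [-0.457, 0.889, 0.0, 0.0]
wrist_force: [0.4, -0.7, -0.2]
opening: 0.598
grasp_force: 0.0
```

```bash
cat > look.py <<'E'
from h import *
def look(n,names):
    s=arm.snapshot("wrist"); np.savez(n+".npz",**s); cv2.imwrite(f"pics/{n}.png",s["image"])
    P=wworld(s); st()
    for nm,lo,hi in names:
        for d in arm.cut_out("wrist",nm)[:2]:
            m=d["pixels"]; q=P[m]; q=q[s["z_map"][m]>0]
            t=q[(q[:,2]>lo)&(q[:,2]<hi)]
            print(nm,round(d["conf"],2),m.sum(),q.mean(0).round(4),end=" ")
            if len(t)>5:print("top",len(t),t.mean(0).round(4),np.round(np.hstack(cv2.minAreaRect((t[:,:2]*1000).astype(np.float32))),1))
    return s,P
E
python3 - <<'E'
from look import *
look("w3",[("key",.069,.08),("key_block",.03,.038)])
E
```

```text
{'t': 2.825, 'position': [0.4359, 0.3689, 0.1917], 'ee_rot': [-0.4567, 0.8896, 0.0003, 0.0002], 'qpos': [0.682, 0.3407, 1.6368, 0.0005, 1.1636, -1.8375], 'wrist_force': [-0.2475, 0.012, -0.8505], 'opening': 0.5997, 'grasp_force': 0.0}
key 0.94 858 [0.4418 0.3615 0.0627] top 493 [0.4435 0.3625 0.0725] [444.1 363.   30.6   9.5  54. ]
key_block 0.79 3293 [0.4384 0.3548 0.0287] top 2571 [0.4421 0.3597 0.0338] [444.1 362.5  58.7  44.1  52.7]
key_block 0.66 1233 [0.5688 0.3477 0.0375] top 287 [0.569 0.347 0.035] [572.8 348.5  22.4  26.6  21.6]
```

View pics/w3.png

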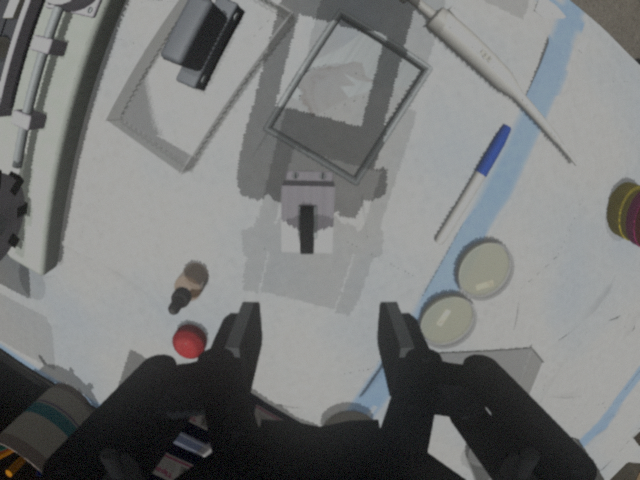

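The key bow is at (305,228) with its block around it, straight ahead of the fingers. Lowering onto it.

Run:
```python
from h import *
go(.4438,.3628,.046,143.5)
```

```text
cur yaw 144.4 pos [0.4361 0.3686 0.1916] | t=[  0.2  -9.7 145.6] a=[0.   0.   0.15]
```

Emit:
step_arm:
  newtons: 40
  series:
    - {"tx":0,"ty":-10,"tz":40,"ax":0,"ay":0,"az":0.15,"gripper":-0.2}
    - {"tx":0,"ty":-10,"tz":95,"ax":0,"ay":0,"az":0.15,"gripper":-0.2}
    - {"tx":0,"ty":-10,"tz":130,"ax":0,"ay":0,"az":0.15,"gripper":-0.2}
    - {"tx":0,"ty":-10,"tz":146,"ax":0,"ay":0,"az":0.15,"gripper":-0.2}
    - {"tx":0,"ty":-10,"tz":146,"ax":0,"ay":0,"az":0.15,"gripper":-0.2}
    - {"tx":0,"ty":-10,"tz":146,"ax":0,"ay":0,"az":0.15,"gripper":1}
    - {"tx":0,"ty":-10,"tz":146,"ax":0,"ay":0,"az":0.15,"gripper":1}
    - {"tx":0,"ty":-10,"tz":146,"ax":0,"ay":0,"az":0.15,"gripper":1}
    - {"tx":0,"ty":-10,"tz":146,"ax":0,"ay":0,"az":0.15,"gripper":1}

```text
t: 4.05
position: [0.4452, 0.3628, 0.0468]
ee_rot: [-0.45, 0.893, 0.0, 0.001]
wrist_force: [-0.7, -0.1, 5.9]
opening: 0.11
grasp_force: 43.1
```

Run:
```python
from h import *
go(.466,.054,.186,121)
```

```text
cur yaw 143.5 pos [0.4452 0.3628 0.0468] | t=[ 235.6 -200.2 -139.7] a=[-0.    0.03  3.76]
```

Emit:
step_arm:
  series:
    - {"tx":0,"ty":0,"tz":-50,"ax":0,"ay":0,"az":0,"gripper":1}
    - {"tx":0,"ty":0,"tz":-100,"ax":0,"ay":0,"az":0,"gripper":1}
    - {"tx":30,"ty":-26,"tz":-140,"ax":0,"ay":0,"az":0.5,"gripper":1}
    - {"tx":70,"ty":-60,"tz":-140,"ax":0,"ay":0,"az":1.2,"gripper":1}
    - {"tx":110,"ty":-95,"tz":-140,"ax":0,"ay":0,"az":2,"gripper":1}
    - {"tx":150,"ty":-130,"tz":-140,"ax":0,"ay":0,"az":2.8,"gripper":1}
    - {"tx":190,"ty":-165,"tz":-140,"ax":0,"ay":0,"az":3.5,"gripper":1}
    - {"tx":225,"ty":-190,"tz":-140,"ax":0,"ay":0,"az":3.75,"gripper":1}
    - {"tx":236,"ty":-200,"tz":-140,"ax":0,"ay":0,"az":3.75,"gripper":1}
    - {"tx":236,"ty":-200,"tz":-140,"ax":0,"ay":0,"az":3.75,"gripper":1}
    - {"tx":236,"ty":-200,"tz":-140,"ax":0,"ay":0,"az":3.75,"gripper":1}

```text
t: 5.42
position: [0.4654, 0.0545, 0.1854]
ee_rot: [-0.268, 0.963, 0.0, 0.0]
wrist_force: [0.6, 0.3, -0.5]
opening: 0.109
grasp_force: 42.3
```

Run:
```python
from look import *
s,P=look("w4",[])
img=s["image"];h=cv2.cvtColor(img,cv2.COLOR_BGR2HSV)
x,y,z=P[...,0],P[...,1],P[...,2]
pm=(z>.06)&(z<.085)&(np.hypot(x-.466,y-.052)<.03)&(h[...,1]>100)&(h[...,0]>12)&(h[...,0]<40)
q=P[pm]; print("plug",len(q),q.mean(0).round(4),cv2.minEnclosingCircle((q[:,:2]*1000).astype(np.float32)),cv2.minAreaRect((q[:,:2]*1000).astype(np.float32)))
ell=pm.astype(np.uint8); v,u=np.where(pm); print(u.min(),u.max(),v.min(),v.max())
# table
tm=(abs(z-.05)<.004)&(h[...,2]<120)&(x>.42)&(x<.72)&(y<.1)&(y>-.2)
n,l,a,c=cv2.connectedComponentsWithStats(tm.astype(np.uint8)); i=1+np.argmax(a[1:,4]); t=P[l==i]
print("table",len(t),cv2.minAreaRect((t[:,:2]*1000).astype(np.float32)))
```

```text
{'t': 5.475, 'position': [0.4653, 0.0547, 0.1854], 'ee_rot': [-0.2685, 0.9633, 0.0003, 0.0001], 'qpos': [0.092, 0.1902, 1.8686, 0.0006, 1.0828, -2.0227], 'wrist_force': [-0.1189, -0.049, -0.7224], 'opening': 0.1085, 'grasp_force': 42.252}
plug 2808 [0.4696 0.0524 0.0743] ((470.46575927734375, 53.051979064941406), 24.35877227783203) ((469.78369140625, 52.62584686279297), (46.97861099243164, 46.158058166503906), 4.1955485343933105)
282 346 210 273
table 28408 ((566.4400634765625, -33.48442077636719), (207.34519958496094, 170.1939697265625), 30.68372344970703)
```

View pics/w4.png

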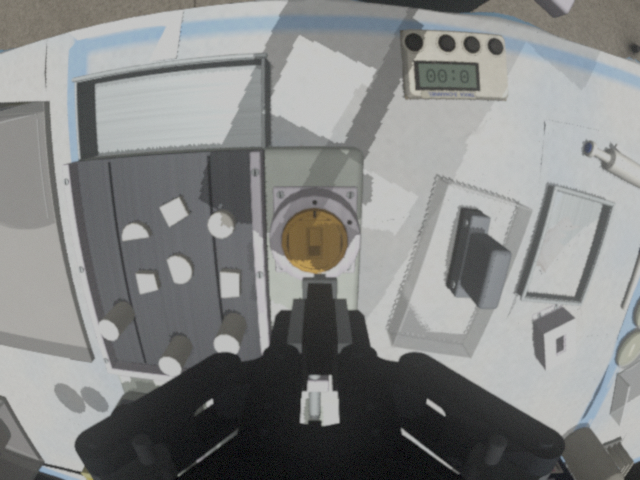

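The plug is at (314,241) with its slot at (315,238), already parallel to the key, which is held at (320,310). The six offcuts and three specimens are plain to see. Now measuring the slot itself.

```bash
cat >> h.py <<'E'
def wplane(s,u,v,z):
    a=(u-s["cx"])/s["fx"]; b=(v-s["cy"])/s["fy"]; r=np.hypot(a,b)+1e-9
    d=np.stack([np.sin(r)*a/r,np.sin(r)*b/r,np.cos(r)],-1)@np.array(s["R"]); o=-np.array(s["R"]).T@np.array(s["t"])
    return o+d*((z-o[2])/d[...,2])[...,None]
E
python3 - <<'E'
from h import *
s=dict(np.load("w4.npz")); img=s["image"]; h=cv2.cvtColor(img,cv2.COLOR_BGR2HSV)
v,u=np.mgrid[200:285,270:360]; W=wplane(s,u.astype(float),v.astype(float),.075)
hs=h[200:285,270:360]
m=(hs[...,1]>100)&(hs[...,0]>10)&(hs[...,0]<40)
c=max(cv2.findContours(m.astype(np.uint8),0,1)[0],key=cv2.contourArea)[:,0]
q=W[c[:,1],c[:,0],:2]*1000; A=np.c_[2*q,np.ones(len(q))]; b=(q**2).sum(1); p=np.linalg.lstsq(A,b,rcond=None)[0]
print("circle",p[:2],np.sqrt(p[2]+p[0]**2+p[1]**2))
V=hs[...,2].astype(int); np.set_printoptions(linewidth=250); print(V[18:60:2,25:65:2])
E
python3 -c "
from h import *
s=dict(np.load('w4.npz'));cv2.imwrite('pics/plug.png',cv2.resize(s['image'][195:345,250:390],None,fx=4,fy=4,interpolation=cv2.INTER_CUBIC))"
```

```text
circle [469.81421716  52.69444387] 22.893762920609095
[[117 117 110 108 115 118 120 122 122 112 104 134 142 140 140 138 124 131 136 137]
 [117 113 105 106 115 113 114 114 115 116 123 132 136 132 133 126 118 121 133 137]
 [112 117 120 119 117 120 119 119 119 121 134 142 140 137 144 134 140 145 142 133]
 [119 121 117 117 116 118 118 120 118 131 139 128 129 121 130 123 124 135 123 123]
 [119 118 119 118 121 116 117 116 113 118 121 117 116 119 122 119 117 119 122 122]
 [121 120 118 119 117 115 101 106 110 109 109 112 111 107 116 119 120 121 125 120]
 [120 120 120 118 119 112 104 102 116 116 116 114 107 105 117 121 118 120 123 121]
 [120 118 119 119 118 113 102 100 119 117 115 110 114 104 119 121 120 122 122 121]
 [121 118 117 120 120 112  99 101 116 115 113 115 114 101 115 121 120 118 123 120]
 [123 122 119 120 115 114 104  99 118 118 114 114 109 104 116 120 121 121 120 120]
 [120 120 119 120 119 113 103 101 115 113 113 114 114 106 115 119 121 122 123 120]
 [120 122 118 118 117 115 102 102 116 117 112 115 112 106 115 121 117 121 122 120]
 [118 117 118 119 117 114 104 100 118 116 115 113 110 108 113 119 117 121 124 123]
 [124 120 119 120 117 112 103  98 115 113 113 114 111 107 117 118 120 121 122 122]
 [124 119 121 119 119 115 104  90  93  91  93  93  94 108 119 119 121 120 123 119]
 [122 118 118 118 118 115 102  87  88  86  86  86  92 105 116 120 120 119 123 122]
 [120 118 118 119 117 114 103  86  85  87  86  85  92 106 115 119 120 122 121 122]
 [122 122 120 119 119 114 105  85  84  86  87  87  93 106 118 120 120 120 121 119]
 [120 121 118 119 116 114 105  93  88  85  92  92  94 108 116 118 119 122 120 121]
 [123 117 117 118 117 115 106 104 105 108 109 110 113 110 119 118 119 124 121 122]
 [121 119 120 119 117 119 110 110 110 113 110 109 112 111 117 118 120 120 123 125]]
```

View pics/plug.png

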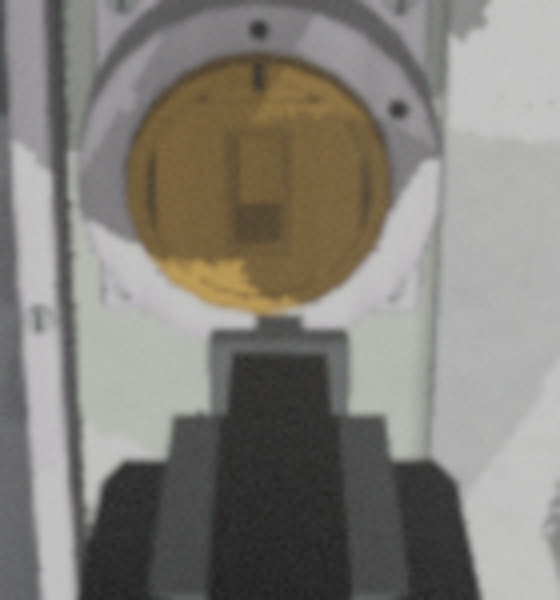

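The slot spans crop (230–288, 125–245), so its centre is at image (314.8,241.2). The key shoulder is centred at 319.6, so only a small sideways correction is needed.

Run:
```python
from h import *
s=dict(np.load("w4.npz"))
f=lambda u,v:wplane(s,np.array(float(u)),np.array(float(v)),.075)
c=f(314.8,241.2);print(c)
for a,b in(((307.5,228),(307.5,254)),((322,228),(322,254))):
    d=f(*a)-f(*b); print(np.degrees(np.arctan2(d[1],d[0])))
e=arm.sense();R=Ro.from_quat(e["ee_rot"]).as_matrix()
go(*(c[:2]-R[:2,0]*.0009),.087)
```

```text
[0.46907259 0.05287831 0.075     ]
-149.52670591893735
-148.80525832470883
cur yaw 121.1 pos [0.4653 0.0547 0.1854] | t=[-3.2 -3.5 98.4] a=[ 0.  0. -0.]
```

Emit:
step_arm:
  series:
    - {"tx":-3.5,"ty":-3.7,"tz":35,"ax":0,"ay":0,"az":0,"gripper":1}
    - {"tx":-3.5,"ty":-3.7,"tz":65,"ax":0,"ay":0,"az":0,"gripper":1}
    - {"tx":-3.5,"ty":-3.7,"tz":72,"ax":0,"ay":0,"az":0,"gripper":1}
    - {"tx":-3.5,"ty":-3.7,"tz":78,"ax":0,"ay":0,"az":0,"gripper":1}
    - {"tx":-3.5,"ty":-3.7,"tz":83,"ax":0,"ay":0,"az":0,"gripper":1}
    - {"tx":-3.5,"ty":-3.7,"tz":88,"ax":0,"ay":0,"az":0,"gripper":1}
    - {"tx":-3.5,"ty":-3.7,"tz":88,"ax":0,"ay":0,"az":0,"gripper":1}

```text
t: 6.35
position: [0.4702, 0.0521, 0.0975]
ee_rot: [-0.268, 0.964, 0.0, 0.0]
wrist_force: [0.3, 0.6, 0.3]
opening: 0.111
grasp_force: 42.3
```

Emit:
step_arm:
  series:
    - {"tx":0,"ty":0,"tz":4,"ax":0,"ay":0,"az":0,"gripper":1}
    - {"tx":0,"ty":0,"tz":8,"ax":0,"ay":0,"az":0,"gripper":1}
    - {"tx":0,"ty":0,"tz":11,"ax":0,"ay":0,"az":0,"gripper":1}
    - {"tx":0,"ty":0,"tz":11,"ax":0,"ay":0,"az":0,"gripper":1}

```text
t: 6.85
position: [0.4702, 0.0521, 0.0877]
ee_rot: [-0.268, 0.963, -0.0, 0.0]
wrist_force: [-2.6, -2.2, 12.0]
opening: 0.108
grasp_force: 44.0
```

Emit:
step_arm:
  series:
    - {"tx":0,"ty":0,"tz":0,"ax":0,"ay":0,"az":1.5,"gripper":1}
    - {"tx":0,"ty":0,"tz":0,"ax":0,"ay":0,"az":3,"gripper":1}
    - {"tx":0,"ty":0,"tz":0,"ax":0,"ay":0,"az":4.5,"gripper":1}
    - {"tx":0,"ty":0,"tz":0,"ax":0,"ay":0,"az":6,"gripper":1}
    - {"tx":0,"ty":0,"tz":0,"ax":0,"ay":0,"az":7.5,"gripper":1}
    - {"tx":0,"ty":0,"tz":0,"ax":0,"ay":0,"az":9,"gripper":1}
    - {"tx":0,"ty":0,"tz":0,"ax":0,"ay":0,"az":10.2,"gripper":1}
    - {"tx":0,"ty":0,"tz":0,"ax":0,"ay":0,"az":11,"gripper":1}
    - {"tx":0,"ty":0,"tz":0,"ax":0,"ay":0,"az":11.3,"gripper":1}
    - {"tx":0,"ty":0,"tz":0,"ax":0,"ay":0,"az":11.3,"gripper":1}

```text
t: 8.1
position: [0.4703, 0.0531, 0.0877]
ee_rot: [0.316, 0.949, 0.001, 0.0]
wrist_force: [-3.3, 4.2, 11.0]
opening: 0.109
grasp_force: 44.0
```

Run:
```python
from h import *
s=st(); print(np.round(s["wrist_torque"],3)); go(.47,.0525,.087)
```

```text
{'t': 8.1, 'position': [0.4703, 0.0531, 0.0877], 'ee_rot': [0.3157, 0.9489, 0.0011, 0.0], 'qpos': [0.0869, 0.3091, 1.9956, 0.0026, 0.836, -0.8434], 'wrist_force': [-3.3062, 4.1946, 10.9682], 'opening': 0.1085, 'grasp_force': 43.9566}
[ 0.62   0.576 -0.012]
cur yaw 53.2 pos [0.4703 0.0531 0.0877] | t=[-0.2 -0.6  0.7] a=[ 0.02 -0.01  0.  ]
```

Emit:
step_arm:
  series:
    - {"tx":0,"ty":0,"tz":0,"ax":0,"ay":0,"az":0.4,"gripper":1}
    - {"tx":0,"ty":0,"tz":0,"ax":0,"ay":0,"az":0.7,"gripper":1}
    - {"tx":0,"ty":0,"tz":0,"ax":0,"ay":0,"az":0.7,"gripper":1}

```text
t: 8.48
position: [0.4703, 0.0531, 0.0877]
ee_rot: [0.35, 0.937, 0.001, 0.0]
wrist_force: [-3.4, 4.0, 9.7]
opening: 0.107
grasp_force: 44.0
```

Run:
```python
from h import *
s=st(); print(np.round(s["wrist_torque"],3)); go(.47,.0525,.087)
```

```text
{'t': 8.475, 'position': [0.4703, 0.0531, 0.0877], 'ee_rot': [0.3497, 0.9368, 0.001, 0.0], 'qpos': [0.087, 0.3092, 1.9956, 0.0024, 0.8359, -0.7708], 'wrist_force': [-3.3705, 3.9912, 9.6943], 'opening': 0.1066, 'grasp_force': 43.9886}
[0.699 0.59  0.219]
cur yaw 49.1 pos [0.4703 0.0531 0.0877] | t=[-0.2 -0.7  0.7] a=[ 0.02 -0.01  0.  ]
```

Emit:
step_arm:
  series:
    - {"tx":0,"ty":0,"tz":0,"ax":0,"ay":0,"az":0,"gripper":0.2}
    - {"tx":0,"ty":0,"tz":0,"ax":0,"ay":0,"az":0,"gripper":0.2}
    - {"tx":0,"ty":0,"tz":0,"ax":0,"ay":0,"az":0,"gripper":0.2}
    - {"tx":0,"ty":0,"tz":-30,"ax":0,"ay":0,"az":0,"gripper":0.2}
    - {"tx":0,"ty":0,"tz":-80,"ax":0,"ay":0,"az":0,"gripper":0.2}
    - {"tx":0,"ty":0,"tz":-110,"ax":0,"ay":0,"az":0,"gripper":0.2}
    - {"tx":0,"ty":0,"tz":-110,"ax":0,"ay":0,"az":0,"gripper":0.2}

```text
t: 9.35
position: [0.4717, 0.0522, 0.1985]
ee_rot: [0.35, 0.937, 0.001, 0.002]
wrist_force: [0.5, 0.4, -0.5]
opening: 0.401
grasp_force: 0.0
```

```bash
cat >> h.py <<'E'
SO=np.array([.560,-.0373]); SY=np.radians(30.8); SR=np.array([[np.cos(SY),-np.sin(SY)],[np.sin(SY),np.cos(SY)]])
def tosaw(p): return SR.T@(np.array(p)[:2]-SO)*1000
def fromsaw(x,y): return SO+SR@np.array([x,y])/1000
def blobs(s,P,lo=.054):
    x=(P[...,:2]-SO)@SR*1000; h=cv2.cvtColor(s["image"],cv2.COLOR_BGR2HSV)
    m=(x[...,0]>-94)&(x[...,0]<108)&(abs(x[...,1])<79)&(P[...,2]>lo)&(P[...,2]<.1)&(s["z_map"]>0)&(h[...,2]>90)
    n,l,a,c=cv2.connectedComponentsWithStats(m.astype(np.uint8))
    for i in range(1,n):
        if a[i,4]<25: continue
        q=P[l==i]; mx=np.percentile(q[:,2],95); t=q[q[:,2]>mx-.004]; ce,sz,an=cv2.minAreaRect((t[:,:2]*1000).astype(np.float32))
        print(a[i,4],"px",c[i].round(),"top z %.3f"%mx,"mid",np.round(ce,1),"size",np.round(sz,1),"saw",tosaw(np.array(ce)/1000).round(1))
E
python3 - <<'E'
from look import *
s,P=look("w5",[("key",.105,.12)]); blobs(s,P)
print("--w4"); s=dict(np.load("w4.npz")); blobs(s,wworld(s)); print(tosaw((.47,.0526)))
E
```

```text
{'t': 9.4, 'position': [0.4704, 0.0521, 0.1968], 'ee_rot': [0.3498, 0.9368, 0.0003, 0.0007], 'qpos': [0.0859, 0.1864, 1.8419, 0.0, 1.1119, -0.7702], 'wrist_force': [-0.1053, 0.1684, -0.2284], 'opening': 0.3946, 'grasp_force': 0.0}
453 px [338. 287.] top z 0.065 mid [526.1  33. ] size [201.4   2.6] saw [ 6.8 77.8]
371 px [284. 297.] top z 0.061 mid [500.2 -12. ] size [17.5 20.4] saw [-38.4  52.4]
471 px [339. 311.] top z 0.060 mid [542.3  15.3] size [24.5 17.2] saw [11.7 54.2]
439 px [311. 345.] top z 0.059 mid [552.9 -27.7] size [24.3 20.5] saw [-1.2 11.9]
299 px [313. 375.] top z 0.060 mid [581.6 -49.4] size [19.3 19.5] saw [ 12.4 -21.4]
85 px [335. 421.] top z 0.087 mid [622.1 -59.1] size [18.1  7. ] saw [ 42.1 -50.5]
--w4
565 px [255. 251.] top z 0.065 mid [512.6  24.7] size [169.4   3. ] saw [-9.  77.5]
508 px [174. 211.] top z 0.059 mid [510.5 -52.7] size [17.4 22. ] saw [-50.4  12.1]
553 px [221. 224.] top z 0.061 mid [499.8 -14. ] size [20.1 20. ] saw [-39.8  50.8]
376 px [135. 232.] top z 0.060 mid [544.  -77.8] size [13.6 26.7] saw [-34.5 -26.6]
553 px [180. 268.] top z 0.059 mid [553.  -27.7] size [25.6 20.3] saw [-1.1 11.8]
401 px [147. 281.] top z 0.060 mid [581.5 -49.5] size [19.  19.6] saw [ 12.2 -21.5]
538 px [230. 283.] top z 0.060 mid [542.6  15.1] size [25.  16.6] saw [11.9 53.9]
681 px [113. 322.] top z 0.087 mid [628.7 -62.3] size [21.  21.8] saw [ 46.3 -56.6]
760 px [228. 335.] top z 0.087 mid [576.5  34.2] size [18.1 22.3] saw [50.7 52.9]
596 px [172. 358.] top z 0.087 mid [628.7   1.6] size [21.4 21.3] saw [78.9 -1.8]
[-31.27373717 123.30435257]
```

View pics/w5.png

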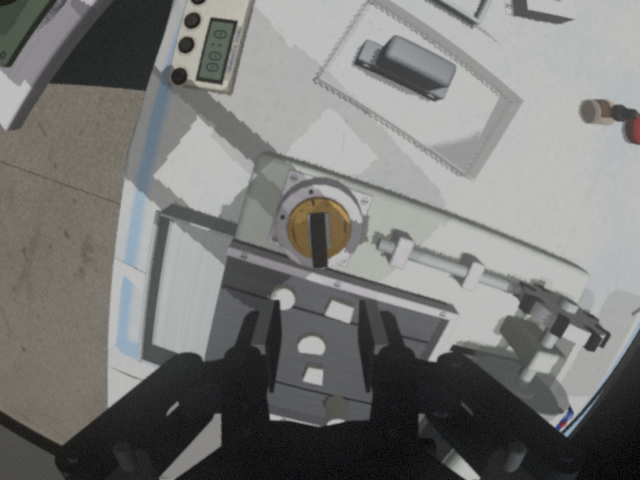

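The key stands turned in the plug at (318,235) and the bolt has slid across to the flange. Next I fit the tray poses from this view and the earlier ones.

Run:
```python
from look import *
for f in("w3","w4"):
    s=dict(np.load(f+".npz")); P=wworld(s)
    x,y,z=P[...,0],P[...,1],P[...,2]
    def rect(m,nm):
        m=m&(s["z_map"]>0); n,l,a,c=cv2.connectedComponentsWithStats(m.astype(np.uint8)); i=1+np.argmax(a[1:,4]); q=P[l==i]
        print(f,nm,len(q),np.round(np.hstack(cv2.minAreaRect((q[:,:2]*1000).astype(np.float32))),1))
    rect((z>.012)&(z<.022)&(x>.25)&(x<.41)&(y>.22)&(y<.38),"spec tray rim")
    rect((z>.028)&(z<.038)&(x>.33)&(x<.57)&(y>.10)&(y<.29),"tool tray")
    rect((z>.078)&(z<.088)&(x>.33)&(x<.57)&(y>.10)&(y<.29),"scraper top")
go(.5772,.0345,.15,113)
```

```text
w3 spec tray rim 2937 [355.2 298.4 125.1  95.5  22.6]
w3 tool tray 1825 [444.1 197.6 165.3  93.2  17.8]
w3 scraper top 1760 [421.7 190.8  51.6  20.4  26.2]
w4 spec tray rim 1742 [355.3 297.5 125.   97.   22.3]
w4 tool tray 1921 [444.3 197.2 165.9  93.8  17.8]
w4 scraper top 1354 [421.9 189.5  51.7  20.2  26.8]
cur yaw 49.1 pos [0.4696 0.052  0.1957] | t=[-92.8  57.3  45.6] a=[-0.000e+00 -1.000e-02 -1.066e+01]
```

Emit:
step_arm:
  series:
    - {"tx":-46,"ty":29,"tz":0,"ax":0,"ay":0,"az":-1.7,"gripper":0}
    - {"tx":-93,"ty":57,"tz":20,"ax":0,"ay":0,"az":-3.4,"gripper":0}
    - {"tx":-93,"ty":57,"tz":45,"ax":0,"ay":0,"az":-5.1,"gripper":0}
    - {"tx":-93,"ty":57,"tz":45,"ax":0,"ay":0,"az":-6.8,"gripper":0}
    - {"tx":-93,"ty":57,"tz":45,"ax":0,"ay":0,"az":-8.5,"gripper":0}
    - {"tx":-93,"ty":57,"tz":45,"ax":0,"ay":0,"az":-10.2,"gripper":0}
    - {"tx":-93,"ty":57,"tz":45,"ax":0,"ay":0,"az":-10.7,"gripper":0}
    - {"tx":-93,"ty":57,"tz":45,"ax":0,"ay":0,"az":-10.7,"gripper":0}

```text
t: 10.45
position: [0.5767, 0.0342, 0.1495]
ee_rot: [-0.201, 0.98, 0.0, -0.002]
wrist_force: [-1.2, 0.1, -0.8]
opening: 0.499
grasp_force: 0.0
```

Run:
```python
from look import *
s,P=look("w6",[]); blobs(s,P); go(.5772,.0345,.069,113)
```

```text
{'t': 10.5, 'position': [0.5769, 0.0342, 0.1498], 'ee_rot': [-0.2011, 0.9796, 0.0003, -0.0015], 'qpos': [0.0393, 0.3877, 1.6776, 0.0001, 1.0794, -1.9365], 'wrist_force': [-0.359, 0.4523, 0.8013], 'opening': 0.4998, 'grasp_force': 0.0}
1386 px [347. 168.] top z 0.065 mid [526.3  33. ] size [201.1   2.7] saw [ 7.1 77.6]
848 px [234. 104.] top z 0.059 mid [510.7 -52.7] size [17.9 20.9] saw [-50.2  12. ]
857 px [297. 111.] top z 0.061 mid [500.1 -13.9] size [20.8 19.8] saw [-39.4  50.8]
630 px [182. 141.] top z 0.060 mid [543.9 -78. ] size [13.7 26.8] saw [-34.7 -26.7]
947 px [245. 180.] top z 0.059 mid [553.2 -27.5] size [24.5 19.3] saw [-0.9 11.9]
885 px [313. 189.] top z 0.060 mid [542.7  15.1] size [24.  15.9] saw [12.  53.9]
733 px [201. 207.] top z 0.060 mid [582.4 -49.7] size [20.1 19.8] saw [ 12.9 -22.1]
1388 px [320. 258.] top z 0.087 mid [578.2  34.8] size [21.3 21.1] saw [52.5 52.7]
1351 px [161. 268.] top z 0.087 mid [628.8 -61.7] size [21.4 21.7] saw [ 46.7 -56.2]
902 px [243. 298.] top z 0.087 mid [626.9  -2.4] size [12.3 21.1] saw [75.3 -4.3]
cur yaw 113.2 pos [0.5769 0.0342 0.1498] | t=[-0.6  0.1 80.8] a=[ 0.01 -0.03  0.03]
```

Emit:
step_arm:
  newtons: 40
  series:
    - {"tx":-1.4,"ty":0,"tz":40,"ax":0,"ay":0,"az":0,"gripper":0}
    - {"tx":-1.4,"ty":0,"tz":70,"ax":0,"ay":0,"az":0,"gripper":0}
    - {"tx":-1.4,"ty":0,"tz":81,"ax":0,"ay":0,"az":0,"gripper":0}
    - {"tx":-1.4,"ty":0,"tz":81,"ax":0,"ay":0,"az":0,"gripper":1}
    - {"tx":-1.4,"ty":0,"tz":81,"ax":0,"ay":0,"az":0,"gripper":1}
    - {"tx":-1.4,"ty":0,"tz":81,"ax":0,"ay":0,"az":0,"gripper":1}
    - {"tx":-1.4,"ty":0,"tz":60,"ax":0,"ay":0,"az":0,"gripper":1}
    - {"tx":-1.4,"ty":0,"tz":10,"ax":0,"ay":0,"az":0,"gripper":1}
    - {"tx":-1.4,"ty":0,"tz":-10,"ax":0,"ay":0,"az":0,"gripper":1}
    - {"tx":-1.4,"ty":0,"tz":-10,"ax":0,"ay":0,"az":0,"gripper":1}

```text
t: 11.75
position: [0.5803, 0.0349, 0.1639]
ee_rot: [-0.202, 0.979, -0.0, 0.003]
wrist_force: [-0.2, -0.5, -1.0]
opening: 0.237
grasp_force: 39.2
```

Run:
```python
from h import *
import math
a=math.radians(22.4); c=np.array([.355,.298]); ty=np.array([math.cos(a),math.sin(a)])
for k in(-36,0,36):
    print(k,end=" "); go(*(c+ty*k/1000),.023,112.4)
```

```text
-36 cur yaw 113.3 pos [0.5803 0.0349 0.1639] | t=[139.8 331.5 139.6] a=[-0.02  0.05  0.14]
0 cur yaw 113.3 pos [0.5803 0.0349 0.1639] | t=[103.8 331.  139.7] a=[-0.02  0.05  0.14]
36 cur yaw 113.3 pos [0.5803 0.0349 0.1639] | t=[ 67.8 330.4 139.9] a=[-0.02  0.05  0.14]
```

Emit:
step_arm:
  series:
    - {"tx":11,"ty":55,"tz":0,"ax":0,"ay":0,"az":0.1,"gripper":1}
    - {"tx":22,"ty":110,"tz":0,"ax":0,"ay":0,"az":0.1,"gripper":1}
    - {"tx":34,"ty":165,"tz":0,"ax":0,"ay":0,"az":0.1,"gripper":1}
    - {"tx":45,"ty":220,"tz":0,"ax":0,"ay":0,"az":0.1,"gripper":1}
    - {"tx":56,"ty":275,"tz":20,"ax":0,"ay":0,"az":0.1,"gripper":1}
    - {"tx":66,"ty":320,"tz":50,"ax":0,"ay":0,"az":0.1,"gripper":1}
    - {"tx":68,"ty":330,"tz":90,"ax":0,"ay":0,"az":0.1,"gripper":1}
    - {"tx":68,"ty":330,"tz":125,"ax":0,"ay":0,"az":0.1,"gripper":1}
    - {"tx":68,"ty":330,"tz":138,"ax":0,"ay":0,"az":0.1,"gripper":1}
    - {"tx":68,"ty":330,"tz":141,"ax":0,"ay":0,"az":0.1,"gripper":1}
    - {"tx":68,"ty":330,"tz":141,"ax":0,"ay":0,"az":0.1,"gripper":1}

```text
t: 13.12
position: [0.3853, 0.3104, 0.0215]
ee_rot: [-0.196, 0.981, -0.0, -0.001]
wrist_force: [-4.5, -2.3, 10.6]
opening: 0.238
grasp_force: 43.6
```

Emit:
step_arm:
  series:
    - {"tx":0,"ty":0,"tz":-1,"ax":0,"ay":0,"az":0,"gripper":0.2}
    - {"tx":0,"ty":0,"tz":-1,"ax":0,"ay":0,"az":0,"gripper":0.2}
    - {"tx":0,"ty":0,"tz":-1,"ax":0,"ay":0,"az":0,"gripper":0.2}
    - {"tx":0,"ty":0,"tz":-40,"ax":0,"ay":0,"az":0,"gripper":0.2}
    - {"tx":0,"ty":0,"tz":-90,"ax":0,"ay":0,"az":0,"gripper":0.2}
    - {"tx":0,"ty":0,"tz":-130,"ax":0,"ay":0,"az":0,"gripper":0.2}
    - {"tx":0,"ty":0,"tz":-130,"ax":0,"ay":0,"az":0,"gripper":0.2}

```text
t: 14.0
position: [0.3881, 0.3125, 0.1535]
ee_rot: [-0.196, 0.981, 0.002, 0.003]
wrist_force: [0.7, 0.1, 0.2]
opening: 0.4
grasp_force: 0.0
```

Run:
```python
from look import *
s,P=look("w7",[("specimen0",.03,.045)]); go(.6288,.0014,.069,112.6)
```

```text
{'t': 14.05, 'position': [0.3868, 0.3115, 0.1515], 'ee_rot': [-0.1964, 0.9805, 0.0007, 0.0013], 'qpos': [0.6548, 0.2647, 1.8627, 0.0, 1.0113, -1.3114], 'wrist_force': [-0.6682, -0.5695, -0.4344], 'opening': 0.4038, 'grasp_force': 0.0}
specimen0 0.62 945 [0.381  0.309  0.0334] top 730 [0.3823 0.3096 0.0384] [382.7 310.1  21.6  21.1  64. ]
cur yaw 112.7 pos [0.3861 0.3109 0.1502] | t=[-104.8 -379.1   81.2] a=[-0.   -0.    0.01]
```

Emit:
step_arm:
  series:
    - {"tx":-15,"ty":-54,"tz":-5,"ax":0,"ay":0,"az":0,"gripper":0}
    - {"tx":-30,"ty":-108,"tz":-5,"ax":0,"ay":0,"az":0,"gripper":0}
    - {"tx":-45,"ty":-162,"tz":-5,"ax":0,"ay":0,"az":0,"gripper":0}
    - {"tx":-60,"ty":-216,"tz":-5,"ax":0,"ay":0,"az":0,"gripper":0}
    - {"tx":-75,"ty":-270,"tz":-5,"ax":0,"ay":0,"az":0,"gripper":0}
    - {"tx":-90,"ty":-324,"tz":-5,"ax":0,"ay":0,"az":0,"gripper":0}
    - {"tx":-102,"ty":-370,"tz":-5,"ax":0,"ay":0,"az":0,"gripper":0}
    - {"tx":-105,"ty":-379,"tz":20,"ax":0,"ay":0,"az":0,"gripper":0}
    - {"tx":-105,"ty":-379,"tz":45,"ax":0,"ay":0,"az":0,"gripper":0}
    - {"tx":-105,"ty":-379,"tz":45,"ax":0,"ay":0,"az":0,"gripper":0}

```text
t: 15.35
position: [0.6266, 0.0016, 0.1013]
ee_rot: [-0.196, 0.981, 0.001, -0.004]
wrist_force: [0.2, 0.2, 0.7]
opening: 0.495
grasp_force: 0.0
```

Run:
```python
from look import *
s,P=look("w8",[]); blobs(s,P); go(.6288,.0014,.069,112.6)
```

```text
{'t': 15.4, 'position': [0.6279, 0.0018, 0.1033], 'ee_rot': [-0.1964, 0.9805, 0.0006, -0.0023], 'qpos': [-0.0155, 0.5033, 1.6109, 0.0001, 1.0322, -1.9817], 'wrist_force': [-0.6288, 0.1212, -0.1165], 'opening': 0.4987, 'grasp_force': 0.0}
3076 px [451. 155.] top z 0.065 mid [539.8  40.8] size [169.9   3.1] saw [22.6 77.4]
1346 px [308.  35.] top z 0.059 mid [510.6 -52.3] size [18.  20.5] saw [-50.1  12.4]
1341 px [388.  46.] top z 0.061 mid [500.  -13.8] size [20.4 21. ] saw [-39.5  50.9]
1109 px [236.  79.] top z 0.060 mid [544. -78.] size [13.6 27.2] saw [-34.5 -26.7]
1602 px [320. 130.] top z 0.059 mid [553.  -27.5] size [24.5 19.3] saw [-1. 12.]
1399 px [407. 143.] top z 0.060 mid [542.6  15.3] size [23.9 16.6] saw [12.  54.1]
1286 px [259. 165.] top z 0.060 mid [582.4 -49.2] size [20.1 19.8] saw [ 13.1 -21.7]
2273 px [201. 248.] top z 0.087 mid [629.  -61.7] size [21.6 21.2] saw [ 46.7 -56.3]
2245 px [317. 294.] top z 0.087 mid [629.3   1.2] size [21.8 21.4] saw [79.2 -2.4]
cur yaw 112.7 pos [0.6279 0.0018 0.1033] | t=[-0.8 -0.8 34.3] a=[ 0.02 -0.04  0.01]
```

Emit:
step_arm:
  series:
    - {"tx":-1,"ty":-1,"tz":25,"ax":0,"ay":0,"az":0,"gripper":0}
    - {"tx":-1,"ty":-1,"tz":34,"ax":0,"ay":0,"az":0,"gripper":0}
    - {"tx":-1,"ty":-1,"tz":34,"ax":0,"ay":0,"az":0,"gripper":0}
    - {"tx":-1,"ty":-1,"tz":34,"ax":0,"ay":0,"az":0,"gripper":1}
    - {"tx":-1,"ty":-1,"tz":34,"ax":0,"ay":0,"az":0,"gripper":1}
    - {"tx":-1,"ty":-1,"tz":34,"ax":0,"ay":0,"az":0,"gripper":1}
    - {"tx":-1,"ty":-1,"tz":10,"ax":0,"ay":0,"az":0,"gripper":1}
    - {"tx":-1,"ty":-1,"tz":-40,"ax":0,"ay":0,"az":0,"gripper":1}
    - {"tx":-1,"ty":-1,"tz":-60,"ax":0,"ay":0,"az":0,"gripper":1}
    - {"tx":-1,"ty":-1,"tz":-60,"ax":0,"ay":0,"az":0,"gripper":1}

```text
t: 16.65
position: [0.6314, 0.0012, 0.1672]
ee_rot: [-0.196, 0.981, -0.0, 0.002]
wrist_force: [0.0, 0.3, -1.1]
opening: 0.236
grasp_force: 39.2
```

Run:
```python
from h import *
go(.353,.2975,.0225,112.4)
```

```text
cur yaw 112.7 pos [0.6314 0.0012 0.1672] | t=[143.3 380.9 143.6] a=[-0.02  0.04  0.04]
```

Emit:
step_arm:
  series:
    - {"tx":20,"ty":54,"tz":0,"ax":0,"ay":0,"az":0,"gripper":1}
    - {"tx":41,"ty":108,"tz":0,"ax":0,"ay":0,"az":0,"gripper":1}
    - {"tx":61,"ty":162,"tz":0,"ax":0,"ay":0,"az":0,"gripper":1}
    - {"tx":81,"ty":216,"tz":0,"ax":0,"ay":0,"az":0,"gripper":1}
    - {"tx":101,"ty":270,"tz":0,"ax":0,"ay":0,"az":0,"gripper":1}
    - {"tx":122,"ty":324,"tz":10,"ax":0,"ay":0,"az":0,"gripper":1}
    - {"tx":140,"ty":370,"tz":40,"ax":0,"ay":0,"az":0,"gripper":1}
    - {"tx":143,"ty":380,"tz":85,"ax":0,"ay":0,"az":0,"gripper":1}
    - {"tx":143,"ty":380,"tz":120,"ax":0,"ay":0,"az":0,"gripper":1}
    - {"tx":143,"ty":380,"tz":135,"ax":0,"ay":0,"az":0,"gripper":1}
    - {"tx":143,"ty":380,"tz":139,"ax":0,"ay":0,"az":0,"gripper":1}
    - {"tx":143,"ty":380,"tz":139,"ax":0,"ay":0,"az":0,"gripper":1}

```text
t: 18.15
position: [0.3513, 0.2962, 0.0258]
ee_rot: [-0.196, 0.981, -0.0, -0.001]
wrist_force: [0.2, 0.1, -0.4]
opening: 0.235
grasp_force: 39.3
```

Lowering the last 4 mm, then releasing and lifting.

Emit:
step_arm:
  series:
    - {"tx":0,"ty":0,"tz":2,"ax":0,"ay":0,"az":0,"gripper":1}
    - {"tx":0,"ty":0,"tz":4,"ax":0,"ay":0,"az":0,"gripper":1}
    - {"tx":0,"ty":0,"tz":4,"ax":0,"ay":0,"az":0,"gripper":1}
    - {"tx":0,"ty":0,"tz":3,"ax":0,"ay":0,"az":0,"gripper":0.2}
    - {"tx":0,"ty":0,"tz":3,"ax":0,"ay":0,"az":0,"gripper":0.2}
    - {"tx":0,"ty":0,"tz":3,"ax":0,"ay":0,"az":0,"gripper":0.2}
    - {"tx":0,"ty":0,"tz":-30,"ax":0,"ay":0,"az":0,"gripper":0.2}
    - {"tx":0,"ty":0,"tz":-80,"ax":0,"ay":0,"az":0,"gripper":0.2}
    - {"tx":0,"ty":0,"tz":-125,"ax":0,"ay":0,"az":0,"gripper":0.2}
    - {"tx":0,"ty":0,"tz":-125,"ax":0,"ay":0,"az":0,"gripper":0.2}

```text
t: 19.4
position: [0.354, 0.2983, 0.1543]
ee_rot: [-0.196, 0.981, 0.002, 0.003]
wrist_force: [0.3, -0.1, -0.4]
opening: 0.401
grasp_force: 0.0
```

Run:
```python
from look import *
s,P=look("w9",[("specimen0",.03,.045)]); go(.629,-.0617,.15,112.6)
```

```text
{'t': 19.45, 'position': [0.3527, 0.2973, 0.1523], 'ee_rot': [-0.1964, 0.9805, 0.0006, 0.0012], 'qpos': [0.6754, 0.2116, 1.9354, 0.0, 0.9919, -1.2908], 'wrist_force': [-0.1486, -0.9823, 0.1046], 'opening': 0.4046, 'grasp_force': 0.0}
specimen0 0.83 892 [0.3481 0.2956 0.0343] top 704 [0.3495 0.2962 0.0383] [350.2 296.6  21.2  20.8  22.6]
specimen0 0.67 959 [0.3799 0.3085 0.032 ] top 671 [0.3817 0.3094 0.0381] [382.6 309.8  21.3  20.8  63.6]
cur yaw 112.7 pos [0.3518 0.2966 0.151 ] | t=[-117.8 -437.4    0.9] a=[-0.   -0.01  0.01]
```

Emit:
step_arm:
  series:
    - {"tx":-15,"ty":-55,"tz":0,"ax":0,"ay":0,"az":0,"gripper":0}
    - {"tx":-30,"ty":-110,"tz":0,"ax":0,"ay":0,"az":0,"gripper":0}
    - {"tx":-44,"ty":-165,"tz":0,"ax":0,"ay":0,"az":0,"gripper":0}
    - {"tx":-59,"ty":-220,"tz":0,"ax":0,"ay":0,"az":0,"gripper":0}
    - {"tx":-74,"ty":-275,"tz":0,"ax":0,"ay":0,"az":0,"gripper":0}
    - {"tx":-89,"ty":-330,"tz":0,"ax":0,"ay":0,"az":0,"gripper":0}
    - {"tx":-103,"ty":-385,"tz":0,"ax":0,"ay":0,"az":0,"gripper":0}
    - {"tx":-116,"ty":-430,"tz":0,"ax":0,"ay":0,"az":0,"gripper":0}
    - {"tx":-118,"ty":-437,"tz":25,"ax":0,"ay":0,"az":0,"gripper":0}
    - {"tx":-118,"ty":-437,"tz":50,"ax":0,"ay":0,"az":0,"gripper":0}
    - {"tx":-118,"ty":-437,"tz":50,"ax":0,"ay":0,"az":0,"gripper":0}

```text
t: 20.88
position: [0.6266, -0.0608, 0.0969]
ee_rot: [-0.196, 0.981, 0.001, -0.004]
wrist_force: [-0.4, 0.1, 0.2]
opening: 0.499
grasp_force: 0.0
```

Run:
```python
from look import *
s,P=look("w10",[]); blobs(s,P); go(.629,-.0617,.069,112.6)
```

```text
{'t': 20.925, 'position': [0.6279, -0.0608, 0.0989], 'ee_rot': [-0.1964, 0.9805, 0.0009, -0.0025], 'qpos': [-0.1148, 0.5118, 1.6077, 0.0001, 1.0274, -2.081], 'wrist_force': [0.2178, 0.3377, 0.6488], 'opening': 0.5009, 'grasp_force': 0.0}
4109 px [538. 166.] top z 0.064 mid [526.5  32.5] size [201.7   3.8] saw [ 7.  77.1]
1322 px [423.  84.] top z 0.059 mid [510.9 -52.5] size [18.  20.8] saw [-49.9  12.1]
1202 px [496. 101.] top z 0.061 mid [500.2 -14.3] size [20.6 20.9] saw [-39.5  50.4]
1172 px [352. 124.] top z 0.060 mid [544.1 -78.4] size [13.8 26.9] saw [-34.7 -27.2]
1500 px [432. 180.] top z 0.059 mid [553.4 -27.7] size [24.9 19.7] saw [-0.7 11.7]
1171 px [505. 194.] top z 0.060 mid [542.9  15.2] size [24.1 17.4] saw [12.2 53.8]
1286 px [372. 213.] top z 0.060 mid [582.3 -49.3] size [20.4 19.6] saw [ 13.  -21.7]
2353 px [315. 296.] top z 0.087 mid [629.2 -62.1] size [21.5 20.8] saw [ 46.8 -56.7]
cur yaw 112.7 pos [ 0.6279 -0.0608  0.0989] | t=[-0.8 -1.3 29.9] a=[ 0.03 -0.04  0.01]
```

Emit:
step_arm:
  series:
    - {"tx":-1,"ty":-1.5,"tz":20,"ax":0,"ay":0,"az":0,"gripper":0}
    - {"tx":-1,"ty":-1.5,"tz":30,"ax":0,"ay":0,"az":0,"gripper":0}
    - {"tx":-1,"ty":-1.5,"tz":30,"ax":0,"ay":0,"az":0,"gripper":0}
    - {"tx":-1,"ty":-1.5,"tz":30,"ax":0,"ay":0,"az":0,"gripper":1}
    - {"tx":-1,"ty":-1.5,"tz":30,"ax":0,"ay":0,"az":0,"gripper":1}
    - {"tx":-1,"ty":-1.5,"tz":30,"ax":0,"ay":0,"az":0,"gripper":1}
    - {"tx":-1,"ty":-1.5,"tz":5,"ax":0,"ay":0,"az":0,"gripper":1}
    - {"tx":-1,"ty":-1.5,"tz":-45,"ax":0,"ay":0,"az":0,"gripper":1}
    - {"tx":-1,"ty":-1.5,"tz":-65,"ax":0,"ay":0,"az":0,"gripper":1}
    - {"tx":-1,"ty":-1.5,"tz":-65,"ax":0,"ay":0,"az":0,"gripper":1}
    - {"tx":-1,"ty":-1.5,"tz":-65,"ax":0,"ay":0,"az":0,"gripper":1}

```text
t: 22.3
position: [0.63, -0.0619, 0.165]
ee_rot: [-0.196, 0.981, 0.0, -0.001]
wrist_force: [-0.1, -0.6, -0.4]
opening: 0.238
grasp_force: 39.2
```

Run:
```python
from h import *
go(.3205,.2842,.0225,112.4)
```

```text
cur yaw 112.7 pos [ 0.63   -0.0619  0.165 ] | t=[152.  438.4 143.4] a=[ 0.01 -0.02  0.04]
```

Emit:
step_arm:
  series:
    - {"tx":19,"ty":55,"tz":0,"ax":0,"ay":0,"az":0,"gripper":1}
    - {"tx":38,"ty":110,"tz":0,"ax":0,"ay":0,"az":0,"gripper":1}
    - {"tx":57,"ty":165,"tz":0,"ax":0,"ay":0,"az":0,"gripper":1}
    - {"tx":76,"ty":220,"tz":0,"ax":0,"ay":0,"az":0,"gripper":1}
    - {"tx":95,"ty":275,"tz":0,"ax":0,"ay":0,"az":0,"gripper":1}
    - {"tx":114,"ty":330,"tz":0,"ax":0,"ay":0,"az":0,"gripper":1}
    - {"tx":133,"ty":385,"tz":10,"ax":0,"ay":0,"az":0,"gripper":1}
    - {"tx":150,"ty":432,"tz":40,"ax":0,"ay":0,"az":0,"gripper":1}
    - {"tx":152,"ty":438,"tz":85,"ax":0,"ay":0,"az":0,"gripper":1}
    - {"tx":152,"ty":438,"tz":120,"ax":0,"ay":0,"az":0,"gripper":1}
    - {"tx":152,"ty":438,"tz":137,"ax":0,"ay":0,"az":0,"gripper":1}
    - {"tx":152,"ty":438,"tz":142,"ax":0,"ay":0,"az":0,"gripper":1}
    - {"tx":152,"ty":438,"tz":144,"ax":0,"ay":0,"az":0,"gripper":1}
    - {"tx":152,"ty":438,"tz":144,"ax":0,"ay":0,"az":0,"gripper":1}
    - {"tx":152,"ty":438,"tz":143,"ax":0,"ay":0,"az":0,"gripper":0.2}
    - {"tx":152,"ty":438,"tz":143,"ax":0,"ay":0,"az":0,"gripper":0.2}
    - {"tx":152,"ty":438,"tz":143,"ax":0,"ay":0,"az":0,"gripper":0.2}
    - {"tx":152,"ty":438,"tz":110,"ax":0,"ay":0,"az":0,"gripper":0.2}
    - {"tx":152,"ty":438,"tz":60,"ax":0,"ay":0,"az":0,"gripper":0.2}
    - {"tx":152,"ty":438,"tz":20,"ax":0,"ay":0,"az":0,"gripper":0.2}

```text
t: 24.8
position: [0.3219, 0.2837, 0.1476]
ee_rot: [-0.196, 0.981, -0.0, -0.0]
wrist_force: [1.2, 1.4, -0.3]
opening: 0.4
grasp_force: 0.0
```

Run:
```python
from look import *
s,P=look("w11",[("specimen0",.03,.045),("specimen0",.03,.045),("scraper",.078,.09)])
print([ (np.round(d["location"],3).tolist(),round(d["conf"],2)) for d in arm.spot_in("wrist","specimen0")])
go(.4218,.190,.15,116.5)
```

```text
{'t': 24.85, 'position': [0.3243, 0.2857, 0.1521], 'ee_rot': [-0.1964, 0.9805, 0.0023, 0.0041], 'qpos': [0.6955, 0.1648, 1.9983, 0.0, 0.9691, -1.2707], 'wrist_force': [0.9606, 0.8468, 3.9029], 'opening': 0.3972, 'grasp_force': 0.0}
specimen0 0.8 1034 [0.3476 0.2951 0.031 ] top 694 [0.3492 0.2959 0.0381] [350.3 296.4  21.   20.8  33.7]
specimen0 0.66 913 [0.3156 0.2809 0.0347] top 733 [0.317  0.2812 0.0382] [317.7 281.8  20.8  20.9  56.8]
specimen0 0.8 1034 [0.3476 0.2951 0.031 ] top 694 [0.3492 0.2959 0.0381] [350.3 296.4  21.   20.8  33.7]
specimen0 0.66 913 [0.3156 0.2809 0.0347] top 733 [0.317  0.2812 0.0382] [317.7 281.8  20.8  20.9  56.8]
scraper 0.92 5312 [0.4124 0.1918 0.0535] top 1549 [0.4179 0.1908 0.0831] [420.8 190.8  52.5  20.1  26.9]
scraper 0.35 409 [0.4612 0.061  0.0887] top 201 [0.4639 0.0592 0.0817] [468.   54.9  15.6  30.7  52.2]
[([0.343, 0.296, 0.036], 0.96), ([0.317, 0.28, 0.039], 0.95), ([0.386, 0.538, 0.02], 0.74), ([0.38, 0.312, 0.034], 0.59), ([0.529, 0.074, 0.046], 0.33)]
cur yaw 112.7 pos [0.3213 0.2832 0.1455] | t=[ -56.8 -124.7   -4.5] a=[-0.   -0.02 -0.64]
```

All three specimens stand in the tray. Now the scraper.

Emit:
step_arm:
  newtons: 60
  series:
    - {"tx":-25,"ty":-56,"tz":-5,"ax":0,"ay":0,"az":-0.6,"gripper":0}
    - {"tx":-50,"ty":-110,"tz":-5,"ax":0,"ay":0,"az":-0.6,"gripper":0}
    - {"tx":-57,"ty":-125,"tz":15,"ax":0,"ay":0,"az":-0.6,"gripper":0}
    - {"tx":-57,"ty":-125,"tz":40,"ax":0,"ay":0,"az":-0.6,"gripper":0}
    - {"tx":-57,"ty":-125,"tz":40,"ax":0,"ay":0,"az":-0.6,"gripper":0}

```text
t: 25.68
position: [0.4204, 0.1891, 0.1034]
ee_rot: [-0.227, 0.974, -0.001, -0.004]
wrist_force: [0.1, -0.5, -0.4]
opening: 0.501
grasp_force: 0.0
```

Run:
```python
from look import *
s,P=look("w12",[("scraper",.078,.09)])
go(.4216,.1905,.047,116.7)
```

```text
{'t': 25.725, 'position': [0.4214, 0.1897, 0.1048], 'ee_rot': [-0.2271, 0.9739, -0.0004, -0.0024], 'qpos': [0.3981, 0.2737, 1.9941, 0.0001, 0.8786, -1.6309], 'wrist_force': [0.1454, 0.1234, 0.18], 'opening': 0.4986, 'grasp_force': 0.0}
scraper 0.98 5826 [0.4107 0.1846 0.0676] top 3717 [0.4187 0.1886 0.0832] [421.  189.7  51.4  20.1  26. ]
cur yaw 116.3 pos [0.4222 0.1903 0.1058] | t=[ 0.3  0.5 58.8] a=[ 0.   -0.02 -0.07]
```

Emit:
step_arm:
  newtons: 60
  series:
    - {"tx":0,"ty":0,"tz":35,"ax":0,"ay":0,"az":0,"gripper":0}
    - {"tx":0,"ty":0,"tz":59,"ax":0,"ay":0,"az":0,"gripper":0}
    - {"tx":0,"ty":0,"tz":59,"ax":0,"ay":0,"az":0,"gripper":0}
    - {"tx":0,"ty":0,"tz":59,"ax":0,"ay":0,"az":0,"gripper":1}
    - {"tx":0,"ty":0,"tz":59,"ax":0,"ay":0,"az":0,"gripper":1}
    - {"tx":0,"ty":0,"tz":59,"ax":0,"ay":0,"az":0,"gripper":1}
    - {"tx":0,"ty":0,"tz":59,"ax":0,"ay":0,"az":0,"gripper":1}

```text
t: 26.65
position: [0.4238, 0.191, 0.0489]
ee_rot: [-0.227, 0.974, 0.0, 0.002]
wrist_force: [-0.5, 1.3, 6.5]
opening: 0.224
grasp_force: 59.3
```

Run:
```python
from h import *
st(); p=fromsaw(58,36); print(p); go(*p,.16,30.8)
```

```text
{'t': 26.65, 'position': [0.4238, 0.191, 0.0489], 'ee_rot': [-0.2271, 0.9739, 0.0004, 0.0017], 'qpos': [0.3984, 0.354, 2.0603, 0.0005, 0.7238, -1.631], 'wrist_force': [-0.4719, 1.2542, 6.4915], 'opening': 0.2237, 'grasp_force': 59.254}
[0.59138613 0.02332104]
cur yaw 116.3 pos [0.4238 0.191  0.0489] | t=[ -76.6 -224.5 -110.9] a=[ 0.03  0.03 14.24]
```

Emit:
step_arm:
  series:
    - {"tx":0,"ty":0,"tz":-50,"ax":0,"ay":0,"az":0,"gripper":1}
    - {"tx":0,"ty":0,"tz":-105,"ax":0,"ay":0,"az":0,"gripper":1}
    - {"tx":0,"ty":0,"tz":-150,"ax":0,"ay":0,"az":1.6,"gripper":1}
    - {"tx":-12,"ty":-37,"tz":-150,"ax":0,"ay":0,"az":3.2,"gripper":1}
    - {"tx":-25,"ty":-75,"tz":-150,"ax":0,"ay":0,"az":4.8,"gripper":1}
    - {"tx":-38,"ty":-112,"tz":-150,"ax":0,"ay":0,"az":6.4,"gripper":1}
    - {"tx":-51,"ty":-150,"tz":-150,"ax":0,"ay":0,"az":8,"gripper":1}
    - {"tx":-64,"ty":-188,"tz":-150,"ax":0,"ay":0,"az":9.6,"gripper":1}
    - {"tx":-77,"ty":-225,"tz":-150,"ax":0,"ay":0,"az":11.2,"gripper":1}
    - {"tx":-77,"ty":-225,"tz":-150,"ax":0,"ay":0,"az":12.8,"gripper":1}
    - {"tx":-77,"ty":-225,"tz":-150,"ax":0,"ay":0,"az":14.2,"gripper":1}
    - {"tx":-77,"ty":-225,"tz":-150,"ax":0,"ay":0,"az":14.2,"gripper":1}
    - {"tx":-77,"ty":-225,"tz":-150,"ax":0,"ay":0,"az":14.2,"gripper":1}

```text
t: 28.28
position: [0.591, 0.0226, 0.1974]
ee_rot: [0.491, 0.871, -0.0, -0.0]
wrist_force: [0.7, -0.3, -1.9]
opening: 0.226
grasp_force: 59.2
```

Run:
```python
from look import *
s,P=look("w13",[]); blobs(s,P); p=fromsaw(58,36); go(*p,.0985,30.8); print(tosaw(arm.sense()["position"]))
```

```text
{'t': 28.325, 'position': [0.591, 0.0227, 0.1975], 'ee_rot': [0.4912, 0.8711, 0.0, -0.0], 'qpos': [0.0189, 0.3679, 1.5793, 0.0001, 1.1945, -0.525], 'wrist_force': [-0.1143, 0.6674, -1.184], 'opening': 0.2263, 'grasp_force': 59.1726}
658 px [263. 176.] top z 0.065 mid [526.2  33. ] size [201.9   2.7] saw [ 7.  77.7]
590 px [261. 203.] top z 0.060 mid [542.5  15.6] size [23.7 16.2] saw [12.  54.4]
529 px [200. 208.] top z 0.061 mid [500.2 -13.7] size [21.6 19.7] saw [-39.3  50.9]
464 px [193. 253.] top z 0.059 mid [511.  -52.2] size [18.7 20.4] saw [-49.7  12.3]
584 px [249. 254.] top z 0.059 mid [553.  -27.6] size [25.3 19.6] saw [-1.  11.9]
371 px [215. 295.] top z 0.060 mid [544.1 -78.1] size [14.6 27.3] saw [-34.5 -26.9]
442 px [266. 291.] top z 0.060 mid [582.8 -49.5] size [19.4 20.4] saw [ 13.3 -22.2]
cur yaw 31.2 pos [0.591  0.0227 0.1975] | t=[ 0.3  0.6 99. ] a=[-0.   -0.    0.06]
[57.38630471 35.65617114]
```

View pics/w13.png

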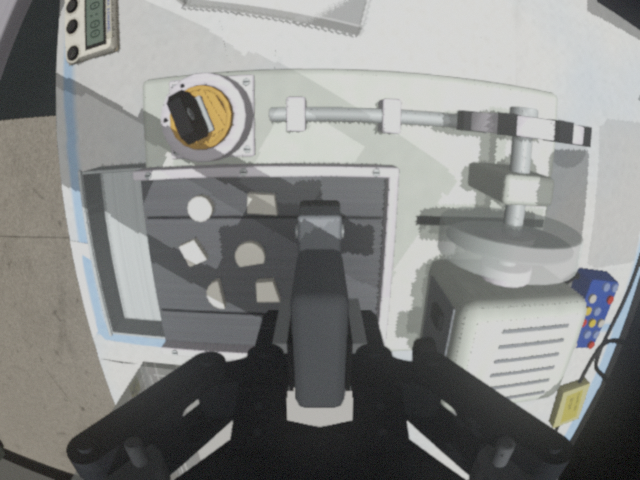

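The scraper is held upright at (320,280) over the table. The key is still turned in the plug at (190,118), and all six offcuts lie in front at columns 190–275. Now the left-lane sweep.

Emit:
step_arm:
  series:
    - {"tx":0,"ty":0,"tz":45,"ax":0,"ay":0,"az":0,"gripper":1}
    - {"tx":0,"ty":0,"tz":80,"ax":0,"ay":0,"az":0,"gripper":1}
    - {"tx":0,"ty":0,"tz":96,"ax":0,"ay":0,"az":0,"gripper":1}
    - {"tx":0,"ty":0,"tz":99,"ax":0,"ay":0,"az":0,"gripper":1}
    - {"tx":0,"ty":0,"tz":99,"ax":0,"ay":0,"az":0,"gripper":1}

```text
t: 28.95
position: [0.5939, 0.0182, 0.104]
ee_rot: [0.49, 0.872, -0.002, 0.005]
wrist_force: [-2.1, -13.8, 23.1]
opening: 0.23
grasp_force: 65.6
```

Contact: the scraper's left end is rubbing the fence. Lifting and moving it 8 mm to the right.

Emit:
step_arm:
  series:
    - {"tx":0,"ty":0,"tz":-20,"ax":0,"ay":0,"az":0,"gripper":1}
    - {"tx":0,"ty":0,"tz":-40,"ax":0,"ay":0,"az":0,"gripper":1}
    - {"tx":-8,"ty":0,"tz":-40,"ax":0,"ay":0,"az":0,"gripper":1}
    - {"tx":-8,"ty":0,"tz":-40,"ax":0,"ay":0,"az":0,"gripper":1}

```text
t: 29.45
position: [0.5953, 0.0153, 0.1378]
ee_rot: [0.492, 0.871, -0.0, -0.0]
wrist_force: [-0.2, 1.0, -2.2]
opening: 0.225
grasp_force: 62.3
```

Run:
```python
from look import *
s,P=look("w14",[]); blobs(s,P); print(tosaw(arm.sense()["position"])); p=fromsaw(57,30);go(*p,.0985,30.8)
x=(P[...,:2]-SO)@SR*1000; z=P[...,2]
m=(z>.058)&(z<.0665)&(s["z_map"]>0)&(x[...,1]>74)&(x[...,1]<92)&(x[...,0]>0)&(x[...,0]<100)
print("fence y",np.percentile(x[m][:,1],[2,50,98]).round(1), np.median(z[m]))
m=d=[d["pixels"] for d in arm.cut_out("wrist","scraper")][:1]
if m: q=x[m[0]&(s["z_map"]>0)]; print("scraper y",np.percentile(q[:,1],[1,99]),"x",np.percentile(q[:,0],[1,99]))
cv2.imwrite("pics/w14c.png",s["image"][130:430,180:460])
```

```text
{'t': 29.5, 'position': [0.5949, 0.0155, 0.1374], 'ee_rot': [0.492, 0.8706, -0.0004, -0.0008], 'qpos': [0.0066, 0.4232, 1.6536, 0.0001, 1.0666, -0.5354], 'wrist_force': [0.0969, 1.0263, -1.2108], 'opening': 0.2211, 'grasp_force': 62.3159}
1032 px [255. 177.] top z 0.065 mid [526.4  33.1] size [201.5   2.5] saw [ 7.2 77.7]
921 px [247. 211.] top z 0.060 mid [542.4  15.6] size [23.4 16.5] saw [12.  54.5]
780 px [172. 217.] top z 0.061 mid [499.9 -13.4] size [20.7 20.5] saw [-39.4  51.3]
655 px [166. 271.] top z 0.059 mid [510.7 -51.9] size [19.1 20.3] saw [-49.9  12.7]
867 px [233. 274.] top z 0.059 mid [552.9 -27.4] size [24.6 19.8] saw [-1.  12.1]
510 px [195. 321.] top z 0.060 mid [544.2 -78.3] size [14.9 27.2] saw [-34.6 -27.1]
509 px [253. 316.] top z 0.060 mid [580.4 -49.6] size [15.7 21. ] saw [ 11.2 -21. ]
[57.02451052 27.44316054]
cur yaw 31.1 pos [0.5949 0.0155 0.1374] | t=[ 2.5  0.  38.9] a=[-0.01 -0.01  0.04]
fence y [76.9 81.1 84.7] 0.0636276215499633
scraper y [-38.66043404 -13.08919196] x [-43.62953844 -26.33396275]
```

View pics/w14c.png

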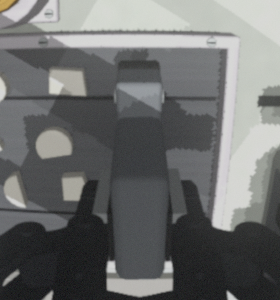

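The scraper hangs straight. The fence's inner face lies at y = 76.9 in my frame, so my saw origin is about 3 mm off in y. Correcting for that and descending again.

Emit:
step_arm:
  series:
    - {"tx":0,"ty":0,"tz":20,"ax":0,"ay":0,"az":0,"gripper":1}
    - {"tx":0,"ty":0,"tz":32,"ax":0,"ay":0,"az":0,"gripper":1}
    - {"tx":0,"ty":0,"tz":37,"ax":0,"ay":0,"az":0,"gripper":1}
    - {"tx":0,"ty":0,"tz":39,"ax":0,"ay":0,"az":0,"gripper":1}
    - {"tx":0,"ty":0,"tz":39,"ax":0,"ay":0,"az":0,"gripper":1}

```text
t: 30.18
position: [0.5957, 0.0158, 0.0999]
ee_rot: [0.492, 0.871, 0.0, 0.0]
wrist_force: [-0.1, -0.1, -1.8]
opening: 0.226
grasp_force: 62.2
```

Emit:
step_arm:
  series:
    - {"tx":0,"ty":0,"tz":1,"ax":0,"ay":0,"az":0,"gripper":1}
    - {"tx":0,"ty":0,"tz":2,"ax":0,"ay":0,"az":0,"gripper":1}
    - {"tx":0,"ty":0,"tz":3,"ax":0,"ay":0,"az":0,"gripper":1}
    - {"tx":0,"ty":0,"tz":3,"ax":0,"ay":0,"az":0,"gripper":1}

```text
t: 30.68
position: [0.596, 0.0159, 0.0992]
ee_rot: [0.492, 0.871, 0.001, 0.001]
wrist_force: [-3.9, 1.3, 12.1]
opening: 0.224
grasp_force: 64.2
```

Table contact is found at a TCP height of about 0.0995. Raising 3 mm in command and sweeping forward.

Emit:
step_arm:
  series:
    - {"tx":0,"ty":0,"tz":-3,"ax":0,"ay":0,"az":0,"gripper":1}
    - {"tx":0,"ty":-12,"tz":-3,"ax":0,"ay":0,"az":0,"gripper":1}
    - {"tx":0,"ty":-24,"tz":-3,"ax":0,"ay":0,"az":0,"gripper":1}
    - {"tx":0,"ty":-36,"tz":-3,"ax":0,"ay":0,"az":0,"gripper":1}
    - {"tx":0,"ty":-48,"tz":-3,"ax":0,"ay":0,"az":0,"gripper":1}
    - {"tx":0,"ty":-60,"tz":-3,"ax":0,"ay":0,"az":0,"gripper":1}
    - {"tx":0,"ty":-72,"tz":-3,"ax":0,"ay":0,"az":0,"gripper":1}
    - {"tx":0,"ty":-84,"tz":-3,"ax":0,"ay":0,"az":0,"gripper":1}
    - {"tx":0,"ty":-96,"tz":-3,"ax":0,"ay":0,"az":0,"gripper":1}
    - {"tx":0,"ty":-107,"tz":-3,"ax":0,"ay":0,"az":0,"gripper":1}
    - {"tx":0,"ty":-117,"tz":-3,"ax":0,"ay":0,"az":0,"gripper":1}
    - {"tx":0,"ty":-127,"tz":-3,"ax":0,"ay":0,"az":0,"gripper":1}
    - {"tx":0,"ty":-136,"tz":-3,"ax":0,"ay":0,"az":0,"gripper":1}
    - {"tx":0,"ty":-144,"tz":-3,"ax":0,"ay":0,"az":0,"gripper":1}
    - {"tx":0,"ty":-152,"tz":-3,"ax":0,"ay":0,"az":0,"gripper":1}
    - {"tx":0,"ty":-158,"tz":-3,"ax":0,"ay":0,"az":0,"gripper":1}
    - {"tx":0,"ty":-158,"tz":-3,"ax":0,"ay":0,"az":0,"gripper":1}
    - {"tx":0,"ty":-158,"tz":-50,"ax":0,"ay":0,"az":0,"gripper":1}
    - {"tx":0,"ty":-120,"tz":-70,"ax":0,"ay":0,"az":0,"gripper":1}
    - {"tx":0,"ty":-60,"tz":-70,"ax":0,"ay":0,"az":0,"gripper":1}

```text
t: 33.17
position: [0.5445, -0.0154, 0.1682]
ee_rot: [0.493, 0.87, 0.0, 0.001]
wrist_force: [1.3, -1.1, -2.0]
opening: 0.225
grasp_force: 62.3
```

```bash
sed -i 's/^SO=np.array(\[.560,-.0373\])/SO=np.array([.5616,-.0400])/' h.py
python3 - <<'E'
from look import *
s,P=look("w15",[]); blobs(s,P); e=arm.sense(); print(tosaw(e["position"]))
x=(P[...,:2]-SO)@SR*1000; z=P[...,2]; h=cv2.cvtColor(s["image"],cv2.COLOR_BGR2HSV)
print(sum(1 for _ in[0]))
for c in("wrist",):
    for d in arm.spot_in(c,"chip0"): print(np.round(d["location"],3),tosaw(d["location"]).round(),round(d["conf"],2))
p=fromsaw(57,-33); go(*p,.14,30.8)
E
```

```text
{'t': 33.225, 'position': [0.5522, -0.0112, 0.1672], 'ee_rot': [0.4919, 0.8706, 0.0038, 0.0035], 'qpos': [-0.0433, 0.3284, 1.7227, 0.0042, 1.0808, -0.5875], 'wrist_force': [9.9622, 3.4146, -0.0909], 'opening': 0.2246, 'grasp_force': 62.0915}
270 px [276. 298.] top z 0.060 mid [540.9 -73.6] size [10.  21.4] saw [-35.  -18.3]
[ 6.6441908  29.55528818]
1
[ 0.451 -0.082  0.019] [-117.   20.] 0.91
[ 0.424 -0.042  0.019] [-119.   69.] 0.82
[ 0.541 -0.074  0.057] [-36. -19.] 0.66
[ 0.435 -0.074  0.015] [-127.   35.] 0.65
[ 0.437 -0.046  0.025] [-110.   59.] 0.59
cur yaw 31.2 pos [ 0.5482 -0.0128  0.1661] | t=[-63.6  54.   26.4] a=[0.03 0.01 0.07]
```

View pics/w15.png

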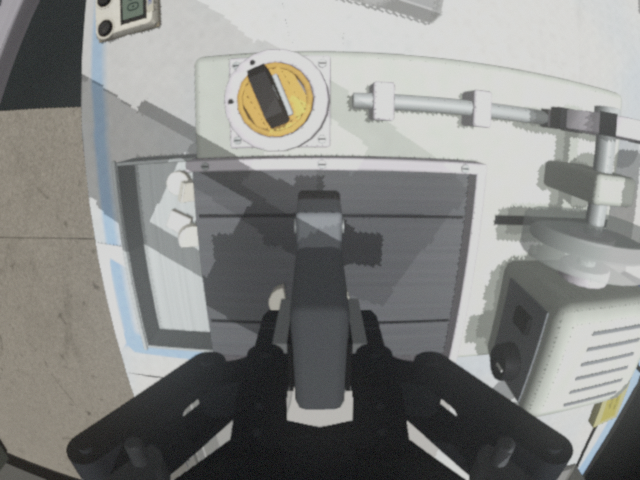

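Four offcuts lie in the trough (around (185,205)). One remains on the table at (278,297) and one more may be hidden behind the gripper. Moving over the right lane.

Emit:
step_arm:
  series:
    - {"tx":-25,"ty":25,"tz":0,"ax":0,"ay":0,"az":0,"gripper":1}
    - {"tx":-50,"ty":50,"tz":0,"ax":0,"ay":0,"az":0,"gripper":1}
    - {"tx":-63,"ty":62,"tz":10,"ax":0,"ay":0,"az":0,"gripper":1}
    - {"tx":-63,"ty":62,"tz":20,"ax":0,"ay":0,"az":0,"gripper":1}
    - {"tx":-63,"ty":62,"tz":20,"ax":0,"ay":0,"az":0,"gripper":1}
    - {"tx":-63,"ty":62,"tz":20,"ax":0,"ay":0,"az":0,"gripper":1}

```text
t: 34.02
position: [0.6285, -0.037, 0.1465]
ee_rot: [0.492, 0.871, -0.0, -0.0]
wrist_force: [-0.2, 0.3, -2.1]
opening: 0.231
grasp_force: 62.2
```

Run:
```python
from look import *
s,P=look("w16",[]); blobs(s,P); e=arm.sense(); print(tosaw(e["position"]))
p=fromsaw(57,-33); go(*p,.1005,30.8)
```

```text
{'t': 34.075, 'position': [0.6289, -0.037, 0.1469], 'ee_rot': [0.4919, 0.8707, 0.0001, -0.0], 'qpos': [-0.0771, 0.4649, 1.5559, 0.0002, 1.1207, -0.6194], 'wrist_force': [-0.1366, -0.0947, -0.8494], 'opening': 0.2269, 'grasp_force': 62.2194}
772 px [249. 230.] top z 0.060 mid [582.1 -49.3] size [19.6 19.7] saw [ 12.9 -18.5]
595 px [185. 236.] top z 0.060 mid [544.3 -77.6] size [13.5 26.3] saw [-34.1 -23.4]
[ 59.34030363 -31.86186835]
cur yaw 31.1 pos [ 0.6289 -0.037   0.1469] | t=[-1.1 -2.4 46.4] a=[ 0.   -0.    0.04]
```

Two are left. Descending behind them and sweeping the right lane.

Emit:
step_arm:
  series:
    - {"tx":0,"ty":0,"tz":25,"ax":0,"ay":0,"az":0,"gripper":1}
    - {"tx":0,"ty":0,"tz":40,"ax":0,"ay":0,"az":0,"gripper":1}
    - {"tx":0,"ty":0,"tz":46,"ax":0,"ay":0,"az":0,"gripper":1}
    - {"tx":0,"ty":0,"tz":46,"ax":0,"ay":0,"az":0,"gripper":1}
    - {"tx":0,"ty":-12,"tz":46,"ax":0,"ay":0,"az":0,"gripper":1}
    - {"tx":0,"ty":-24,"tz":46,"ax":0,"ay":0,"az":0,"gripper":1}
    - {"tx":0,"ty":-36,"tz":46,"ax":0,"ay":0,"az":0,"gripper":1}
    - {"tx":0,"ty":-48,"tz":46,"ax":0,"ay":0,"az":0,"gripper":1}
    - {"tx":0,"ty":-60,"tz":46,"ax":0,"ay":0,"az":0,"gripper":1}
    - {"tx":0,"ty":-72,"tz":46,"ax":0,"ay":0,"az":0,"gripper":1}
    - {"tx":0,"ty":-84,"tz":46,"ax":0,"ay":0,"az":0,"gripper":1}
    - {"tx":0,"ty":-96,"tz":46,"ax":0,"ay":0,"az":0,"gripper":1}
    - {"tx":0,"ty":-108,"tz":46,"ax":0,"ay":0,"az":0,"gripper":1}
    - {"tx":0,"ty":-119,"tz":46,"ax":0,"ay":0,"az":0,"gripper":1}
    - {"tx":0,"ty":-129,"tz":46,"ax":0,"ay":0,"az":0,"gripper":1}
    - {"tx":0,"ty":-138,"tz":46,"ax":0,"ay":0,"az":0,"gripper":1}
    - {"tx":0,"ty":-146,"tz":46,"ax":0,"ay":0,"az":0,"gripper":1}
    - {"tx":0,"ty":-154,"tz":46,"ax":0,"ay":0,"az":0,"gripper":1}
    - {"tx":0,"ty":-160,"tz":46,"ax":0,"ay":0,"az":0,"gripper":1}
    - {"tx":0,"ty":-160,"tz":46,"ax":0,"ay":0,"az":0,"gripper":1}

```text
t: 36.58
position: [0.4921, -0.1199, 0.1004]
ee_rot: [0.492, 0.87, 0.0, -0.0]
wrist_force: [-0.5, -0.7, -1.0]
opening: 0.224
grasp_force: 62.2
```

Emit:
step_arm:
  series:
    - {"tx":0,"ty":0,"tz":-50,"ax":0,"ay":0,"az":0,"gripper":1}
    - {"tx":0,"ty":0,"tz":-95,"ax":0,"ay":0,"az":0,"gripper":1}
    - {"tx":-30,"ty":40,"tz":-95,"ax":0,"ay":0,"az":0,"gripper":1}
    - {"tx":-60,"ty":90,"tz":-95,"ax":0,"ay":0,"az":0,"gripper":1}
    - {"tx":-60,"ty":90,"tz":-95,"ax":0,"ay":0,"az":0,"gripper":1}

```text
t: 37.2
position: [0.6041, -0.1245, 0.1943]
ee_rot: [0.491, 0.871, 0.0, 0.001]
wrist_force: [-1.8, -0.2, -1.7]
opening: 0.225
grasp_force: 62.2
```

Run:
```python
from look import *
s,P=look("w17",[]); blobs(s,P); t=arm.snapshot("top"); 
for c in("wrist","top"):
    for d in arm.spot_in(c,"chip0"): print(c,np.round(d["location"],3),tosaw(d["location"]).round(),round(d["conf"],2))
cv2.imwrite("pics/w17c.png",np.hstack([s["image"][:,60:460],cv2.resize(t["image"][140:300,360:493],(399,480))]))
np.savez("t17.npz",**t)
```

```text
{'t': 37.25, 'position': [0.6016, -0.1244, 0.1942], 'ee_rot': [0.4916, 0.8708, -0.0002, -0.0007], 'qpos': [-0.2227, 0.4061, 1.5273, 0.0001, 1.2097, -0.7657], 'wrist_force': [-0.9631, 0.0161, -2.2035], 'opening': 0.2297, 'grasp_force': 62.1647}
wrist [ 0.424 -0.045  0.019] [-121.   66.] 0.76
wrist [ 0.458 -0.148  0.017] [-145.  -40.] 0.71
wrist [ 0.472 -0.118  0.016] [-117.  -21.] 0.67
wrist [ 0.454 -0.085  0.019] [-115.   16.] 0.66
wrist [ 0.438 -0.076  0.014] [-125.   33.] 0.56
top [ 0.474 -0.109  0.015] [-111.  -14.] 0.64
top [ 0.458 -0.082  0.019] [-110.   16.] 0.48
top [ 0.447 -0.151  0.012] [-156.  -37.] 0.46
top [ 0.434 -0.071  0.016] [-125.   39.] 0.41
top [ 0.505  0.2   -0.002] [ 74. 235.] 0.15
```

View pics/w17c.png

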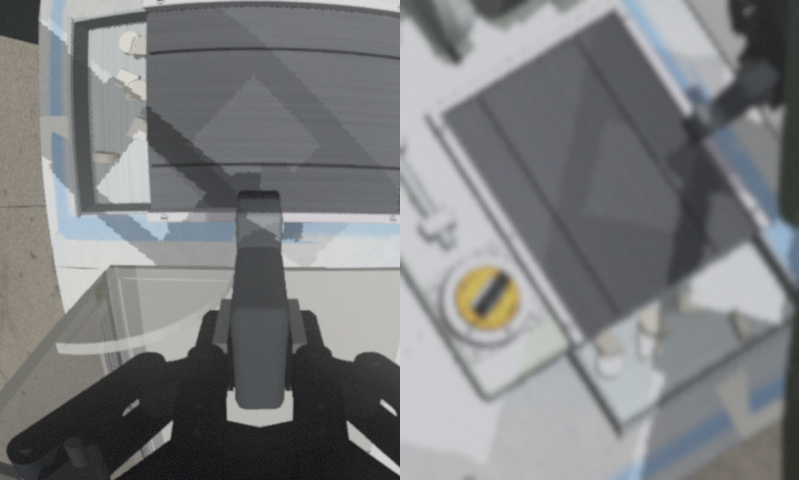

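The table is clear and all six offcuts are in the trough: left half at (130,42), (130,80), (140,125) and (105,157), where two of those are pairs or overlapping. The key is still turned in the plug. Returning the scraper.

Run:
```python
from h import *
go(.4238,.191,.16,116.3)
```

```text
cur yaw 31.1 pos [ 0.5995 -0.1245  0.1952] | t=[360.9  12.3  35.5] a=[-0.000e+00 -1.000e-02 -1.421e+01]
```

Emit:
step_arm:
  series:
    - {"tx":30,"ty":0,"tz":-15,"ax":0,"ay":0,"az":-1.4,"gripper":1}
    - {"tx":70,"ty":2,"tz":-15,"ax":0,"ay":0,"az":-3,"gripper":1}
    - {"tx":115,"ty":4,"tz":-15,"ax":0,"ay":0,"az":-4.6,"gripper":1}
    - {"tx":160,"ty":6,"tz":-15,"ax":0,"ay":0,"az":-6.2,"gripper":1}
    - {"tx":205,"ty":8,"tz":-15,"ax":0,"ay":0,"az":-7.8,"gripper":1}
    - {"tx":250,"ty":10,"tz":-15,"ax":0,"ay":0,"az":-9.4,"gripper":1}
    - {"tx":295,"ty":12,"tz":-15,"ax":0,"ay":0,"az":-11,"gripper":1}
    - {"tx":335,"ty":12,"tz":0,"ax":0,"ay":0,"az":-12.6,"gripper":1}
    - {"tx":361,"ty":12,"tz":20,"ax":0,"ay":0,"az":-14.2,"gripper":1}
    - {"tx":361,"ty":12,"tz":60,"ax":0,"ay":0,"az":-14.2,"gripper":1}
    - {"tx":361,"ty":12,"tz":80,"ax":0,"ay":0,"az":-14.2,"gripper":1}
    - {"tx":361,"ty":12,"tz":80,"ax":0,"ay":0,"az":-14.2,"gripper":1}
    - {"tx":361,"ty":12,"tz":80,"ax":0,"ay":0,"az":-14.2,"gripper":1}

```text
t: 39.02
position: [0.425, 0.1907, 0.1166]
ee_rot: [-0.227, 0.974, 0.0, 0.001]
wrist_force: [0.4, 0.6, -1.6]
opening: 0.226
grasp_force: 62.1
```

Run:
```python
from h import *
st();go(.4238,.191,.0515,116.3)
```

```text
{'t': 39.025, 'position': [0.425, 0.1907, 0.1166], 'ee_rot': [-0.227, 0.9739, 0.0002, 0.0011], 'qpos': [0.3971, 0.2605, 1.9755, 0.0001, 0.9034, -1.6317], 'wrist_force': [0.4024, 0.6322, -1.5652], 'opening': 0.2256, 'grasp_force': 62.0733}
cur yaw 116.2 pos [0.425  0.1907 0.1166] | t=[ 1.1  0.8 65.1] a=[-0.    0.02 -0.01]
```

Emit:
step_arm:
  series:
    - {"tx":1,"ty":1,"tz":35,"ax":0,"ay":0,"az":0,"gripper":1}
    - {"tx":1,"ty":1,"tz":55,"ax":0,"ay":0,"az":0,"gripper":1}
    - {"tx":1,"ty":1,"tz":61,"ax":0,"ay":0,"az":0,"gripper":1}
    - {"tx":1,"ty":1,"tz":64,"ax":0,"ay":0,"az":0,"gripper":1}
    - {"tx":1,"ty":1,"tz":66,"ax":0,"ay":0,"az":0,"gripper":1}
    - {"tx":1,"ty":1,"tz":66,"ax":0,"ay":0,"az":0,"gripper":1}

```text
t: 39.78
position: [0.4241, 0.1915, 0.0512]
ee_rot: [-0.227, 0.974, 0.0, 0.001]
wrist_force: [-2.1, -0.8, 5.7]
opening: 0.227
grasp_force: 63.6
```

Touching the tray floor. Releasing and lifting.

Emit:
step_arm:
  series:
    - {"tx":0,"ty":0,"tz":0,"ax":0,"ay":0,"az":0,"gripper":0.2}
    - {"tx":0,"ty":0,"tz":0,"ax":0,"ay":0,"az":0,"gripper":0}
    - {"tx":0,"ty":0,"tz":0,"ax":0,"ay":0,"az":0,"gripper":0}
    - {"tx":0,"ty":0,"tz":-30,"ax":0,"ay":0,"az":0,"gripper":0}
    - {"tx":0,"ty":0,"tz":-80,"ax":0,"ay":0,"az":0,"gripper":0}
    - {"tx":0,"ty":0,"tz":-130,"ax":0,"ay":0,"az":0,"gripper":0}
    - {"tx":0,"ty":0,"tz":-150,"ax":0,"ay":0,"az":0,"gripper":0}
    - {"tx":0,"ty":0,"tz":-150,"ax":0,"ay":0,"az":0,"gripper":0}

```text
t: 40.78
position: [0.4241, 0.1916, 0.2008]
ee_rot: [-0.227, 0.974, 0.0, 0.002]
wrist_force: [0.1, -0.0, 0.0]
opening: 0.501
grasp_force: 0.0
```

Run:
```python
from look import *
s,P=look("w18",[("scraper",.078,.09),("key",.105,.12)])
m=(abs(P[...,0]-.42)<.06)&(abs(P[...,1]-.19)<.06)&(P[...,2]>.075)&(P[...,2]<.095)
print(m.sum(),np.percentile(P[m][:,2],[5,95]))
# plan: over key at locked yaw
go(.4703,.0531,.19,49.1)
t=arm.snapshot("top")
for n in("chip0","specimen0","scraper"): print(n,[(np.round(d["location"],3).tolist(),round(d["conf"],2)) for d in arm.spot_in("top",n)])
```

```text
{'t': 40.825, 'position': [0.4232, 0.1912, 0.1994], 'ee_rot': [-0.2272, 0.9739, 0.0001, 0.0003], 'qpos': [0.3995, 0.1707, 1.855, 0.0001, 1.1154, -1.6297], 'wrist_force': [-0.04, -1.0441, -0.2586], 'opening': 0.503, 'grasp_force': 0.0}
scraper 0.84 2481 [0.4064 0.1832 0.0706] top 1770 [0.414  0.1867 0.0833] [415.1 187.5  51.2  19.2  25.7]
key 0.8 948 [0.4651 0.0573 0.1016] top 569 [0.4661 0.0564 0.1124] [467.3  55.5  11.1  31.5  49.8]
key 0.54 83 [0.5762 0.3363 0.0328] 1808 [0.08071837 0.08475645]
cur yaw 116.3 pos [0.4224 0.1908 0.198 ] | t=[  18.  -144.7    8.1] a=[-1.000e-02 -2.000e-02  1.119e+01]
chip0 [([0.451, -0.152, 0.014], 0.63), ([0.456, -0.08, 0.018], 0.59), ([0.473, -0.112, 0.016], 0.58), ([0.424, -0.043, 0.014], 0.52), ([0.44, -0.045, 0.02], 0.48), ([0.433, -0.075, 0.015], 0.45)]
specimen0 [([0.355, 0.297, 0.038], 0.49), ([0.38, 0.307, 0.039], 0.48), ([0.319, 0.284, 0.04], 0.39)]
scraper [([0.391, 0.176, 0.033], 0.44)]
```

All is in place and the six offcuts are still in the trough. Going back to the key.

Emit:
step_arm:
  newtons: 40
  series:
    - {"tx":6,"ty":-48,"tz":0,"ax":0,"ay":0,"az":1.6,"gripper":0.1}
    - {"tx":12,"ty":-100,"tz":0,"ax":0,"ay":0,"az":3.2,"gripper":0.1}
    - {"tx":18,"ty":-145,"tz":0,"ax":0,"ay":0,"az":4.8,"gripper":0.1}
    - {"tx":18,"ty":-145,"tz":0,"ax":0,"ay":0,"az":6.4,"gripper":0.1}
    - {"tx":18,"ty":-145,"tz":0,"ax":0,"ay":0,"az":8,"gripper":0.1}
    - {"tx":18,"ty":-145,"tz":0,"ax":0,"ay":0,"az":9.6,"gripper":0.1}
    - {"tx":18,"ty":-145,"tz":0,"ax":0,"ay":0,"az":11.2,"gripper":0.1}
    - {"tx":18,"ty":-145,"tz":0,"ax":0,"ay":0,"az":11.2,"gripper":0.1}
    - {"tx":18,"ty":-145,"tz":0,"ax":0,"ay":0,"az":11.2,"gripper":0.1}

```text
t: 42.25
position: [0.4712, 0.0532, 0.1991]
ee_rot: [0.349, 0.937, -0.0, -0.0]
wrist_force: [-0.8, 1.1, -0.6]
opening: 0.45
grasp_force: 0.0
```

Run:
```python
from look import *
s,P=look("w19",[("key",.108,.12)]); go(.4703,.0531,.088,49.1)
```

```text
{'t': 42.3, 'position': [0.4712, 0.0532, 0.1992], 'ee_rot': [0.3489, 0.9372, -0.0, -0.0002], 'qpos': [0.0881, 0.1866, 1.8349, 0.0001, 1.1206, -0.77], 'wrist_force': [-0.1144, -0.6778, -0.2185], 'opening': 0.4511, 'grasp_force': 0.0}
key 0.83 1094 [0.4677 0.0559 0.1034] top 676 [0.4683 0.0546 0.1131] [469.7  53.6  10.1  32.5  52. ]
key 0.3 326 [ 0.4225 -0.0444  0.0152] cur yaw 49.1 pos [0.4712 0.0532 0.1993] | t=[  0.6  -0.7 111.3] a=[-0.   -0.    0.01]
```

Emit:
step_arm:
  newtons: 40
  series:
    - {"tx":0,"ty":-0.7,"tz":50,"ax":0,"ay":0,"az":0,"gripper":0.1}
    - {"tx":0,"ty":-0.7,"tz":90,"ax":0,"ay":0,"az":0,"gripper":0.1}
    - {"tx":0,"ty":-0.7,"tz":108,"ax":0,"ay":0,"az":0,"gripper":0.1}
    - {"tx":0,"ty":-0.7,"tz":111,"ax":0,"ay":0,"az":0,"gripper":0.1}
    - {"tx":0,"ty":-0.7,"tz":111,"ax":0,"ay":0,"az":0,"gripper":1}
    - {"tx":0,"ty":-0.7,"tz":111,"ax":0,"ay":0,"az":0,"gripper":1}
    - {"tx":0,"ty":-0.7,"tz":111,"ax":0,"ay":0,"az":0,"gripper":1}
    - {"tx":0,"ty":-0.7,"tz":111,"ax":0,"ay":0,"az":0,"gripper":1}

```text
t: 43.35
position: [0.4712, 0.0526, 0.0894]
ee_rot: [0.349, 0.937, 0.0, 0.001]
wrist_force: [-2.1, -0.8, 6.2]
opening: 0.11
grasp_force: 39.7
```

Emit:
step_arm:
  series:
    - {"tx":0,"ty":0,"tz":0,"ax":0,"ay":0,"az":-1.5,"gripper":1}
    - {"tx":0,"ty":0,"tz":0,"ax":0,"ay":0,"az":-3,"gripper":1}
    - {"tx":0,"ty":0,"tz":0,"ax":0,"ay":0,"az":-4.5,"gripper":1}
    - {"tx":0,"ty":0,"tz":0,"ax":0,"ay":0,"az":-6,"gripper":1}
    - {"tx":0,"ty":0,"tz":0,"ax":0,"ay":0,"az":-7.5,"gripper":1}
    - {"tx":0,"ty":0,"tz":0,"ax":0,"ay":0,"az":-9,"gripper":1}
    - {"tx":0,"ty":0,"tz":0,"ax":0,"ay":0,"az":-10.5,"gripper":1}
    - {"tx":0,"ty":0,"tz":0,"ax":0,"ay":0,"az":-12,"gripper":1}
    - {"tx":0,"ty":0,"tz":0,"ax":0,"ay":0,"az":-12.9,"gripper":1}
    - {"tx":0,"ty":0,"tz":0,"ax":0,"ay":0,"az":-13.4,"gripper":1}
    - {"tx":0,"ty":0,"tz":0,"ax":0,"ay":0,"az":-13.4,"gripper":1}

```text
t: 44.72
position: [0.4716, 0.0541, 0.0894]
ee_rot: [-0.337, 0.942, 0.001, 0.002]
wrist_force: [-0.5, 4.3, 5.3]
opening: 0.106
grasp_force: 39.1
```

Run:
```python
from h import *
s=st(); print(np.round(s["wrist_torque"],3)); go(.47,.0525,.087)
```

```text
{'t': 44.725, 'position': [0.4716, 0.0541, 0.0894], 'ee_rot': [-0.3368, 0.9416, 0.0011, 0.0016], 'qpos': [0.088, 0.3081, 1.9916, 0.0039, 0.8393, -2.1723], 'wrist_force': [-0.51, 4.3199, 5.346], 'opening': 0.1064, 'grasp_force': 39.1019}
[ 0.906  0.238 -0.064]
cur yaw 129.4 pos [0.4716 0.0541 0.0894] | t=[ 2.3 -0.2  2.4] a=[ 0.01  0.04 -0.  ]
```

Emit:
step_arm:
  series:
    - {"tx":0,"ty":0,"tz":0,"ax":0,"ay":0,"az":-0.4,"gripper":1}
    - {"tx":0,"ty":0,"tz":0,"ax":0,"ay":0,"az":-0.8,"gripper":1}
    - {"tx":0,"ty":0,"tz":0,"ax":0,"ay":0,"az":-0.8,"gripper":1}

```text
t: 45.1
position: [0.4715, 0.0542, 0.0894]
ee_rot: [-0.375, 0.927, 0.001, 0.002]
wrist_force: [-0.6, 4.4, 5.2]
opening: 0.109
grasp_force: 39.4
```

Run:
```python
from h import *
s=st(); print(np.round(s["wrist_torque"],3)); go(.47,.0525,.087)
```

```text
{'t': 45.1, 'position': [0.4715, 0.0542, 0.0894], 'ee_rot': [-0.3751, 0.927, 0.0013, 0.0017], 'qpos': [0.0878, 0.308, 1.9916, 0.0046, 0.8396, -2.2549], 'wrist_force': [-0.6214, 4.4296, 5.1998], 'opening': 0.1092, 'grasp_force': 39.3641}
[ 0.919  0.262 -0.399]
cur yaw 134.1 pos [0.4715 0.0542 0.0894] | t=[ 2.3 -0.1  2.4] a=[ 0.01  0.04 -0.  ]
```

Solid stop reached: unlocked. Easing back to free the key, then drawing it out.

Emit:
step_arm:
  series:
    - {"tx":0,"ty":0,"tz":0,"ax":0,"ay":0,"az":0.9,"gripper":1}
    - {"tx":0,"ty":0,"tz":0,"ax":0,"ay":0,"az":1.7,"gripper":1}
    - {"tx":0,"ty":0,"tz":0,"ax":0,"ay":0,"az":1.7,"gripper":1}
    - {"tx":0,"ty":0,"tz":-8,"ax":0,"ay":0,"az":1.7,"gripper":1}
    - {"tx":0,"ty":0,"tz":-18,"ax":0,"ay":0,"az":1.7,"gripper":1}
    - {"tx":0,"ty":0,"tz":-30,"ax":0,"ay":0,"az":1.7,"gripper":1}
    - {"tx":0,"ty":0,"tz":-70,"ax":0,"ay":0,"az":1.7,"gripper":1}
    - {"tx":0,"ty":0,"tz":-110,"ax":0,"ay":0,"az":1.7,"gripper":1}
    - {"tx":0,"ty":0,"tz":-110,"ax":0,"ay":0,"az":1.7,"gripper":1}

```text
t: 46.22
position: [0.4726, 0.0526, 0.2021]
ee_rot: [-0.293, 0.956, -0.001, 0.004]
wrist_force: [-1.2, -0.5, -1.5]
opening: 0.108
grasp_force: 39.2
```

Run:
```python
from look import *
s,P=look("w20",[("lock_top",.07,.08)])
cv2.imwrite("pics/w20c.png",cv2.resize(s["image"][190:420,240:400],None,fx=2.5,fy=2.5))
go(.4452,.3642,.15,143.5)
```

```text
{'t': 46.275, 'position': [0.4713, 0.0525, 0.2001], 'ee_rot': [-0.2929, 0.9561, -0.0005, 0.0015], 'qpos': [0.0868, 0.1841, 1.8358, -0.0003, 1.1186, -2.0784], 'wrist_force': [-0.0653, 0.254, -1.3196], 'opening': 0.1114, 'grasp_force': 39.2204}
lock_top 0.76 73495 [ 0.5276 -0.0308  0.0459] top 3889 [0.4816 0.0515 0.0734] [602.8  78.1 168.1 316.4  78.5]
lock_top 0.71 3688 [0.3519 0.2938 0.0121] cur yaw 124.1 pos [0.4704 0.0525 0.1987] | t=[-153.8  272.3   48.7] a=[-0.   -0.   -3.24]
```

View pics/w20c.png

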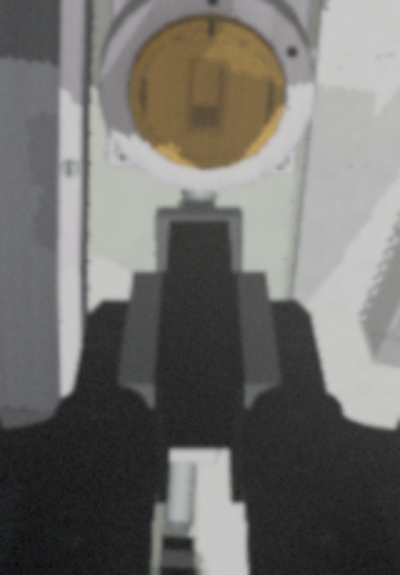

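The plug's mark at (210,25) is back on its unlocked dot and the slot is upright at (205,90). The key is held straight. Now to the block.

Emit:
step_arm:
  series:
    - {"tx":-26,"ty":46,"tz":0,"ax":0,"ay":0,"az":-0.5,"gripper":1}
    - {"tx":-52,"ty":92,"tz":0,"ax":0,"ay":0,"az":-1,"gripper":1}
    - {"tx":-78,"ty":138,"tz":0,"ax":0,"ay":0,"az":-1.6,"gripper":1}
    - {"tx":-104,"ty":184,"tz":0,"ax":0,"ay":0,"az":-2.2,"gripper":1}
    - {"tx":-130,"ty":230,"tz":0,"ax":0,"ay":0,"az":-2.8,"gripper":1}
    - {"tx":-150,"ty":265,"tz":10,"ax":0,"ay":0,"az":-3.2,"gripper":1}
    - {"tx":-154,"ty":272,"tz":35,"ax":0,"ay":0,"az":-3.2,"gripper":1}
    - {"tx":-154,"ty":272,"tz":35,"ax":0,"ay":0,"az":-3.2,"gripper":1}
    - {"tx":-154,"ty":272,"tz":35,"ax":0,"ay":0,"az":-3.2,"gripper":1}

```text
t: 47.45
position: [0.446, 0.3636, 0.1633]
ee_rot: [-0.448, 0.894, -0.0, -0.001]
wrist_force: [0.2, -0.0, 0.5]
opening: 0.113
grasp_force: 39.3
```

Run:
```python
from look import *
s,P=look("w21",[("key_block",.03,.038)])
# slot: points below block top / dark pixels inside block top
x,y,z=P[...,0],P[...,1],P[...,2]; L=np.radians(53.3); c=np.array([.4441,.3627])
d=P[...,:2]-c; u=d@[np.cos(L),np.sin(L)]*1000; v=d@[-np.sin(L),np.cos(L)]*1000
top=(abs(u)<32)&(abs(v)<25)&(abs(z-.034)<.003)&(s["z_map"]>0)
print("block u",np.percentile(u[top],[.5,99.5]),"v",np.percentile(v[top],[.5,99.5]))
lo=(abs(u)<20)&(abs(v)<14)&(z<.030)&(s["z_map"]>0)
print("slot",lo.sum(),np.percentile(u[lo],[2,98]),np.percentile(v[lo],[2,98]))
go(.4452,.3642,.0484,143.5)
```

```text
{'t': 47.5, 'position': [0.4464, 0.3637, 0.1639], 'ee_rot': [-0.4479, 0.8941, -0.0001, 0.0002], 'qpos': [0.6637, 0.3705, 1.6659, -0.0002, 1.1049, -1.8358], 'wrist_force': [0.9788, 0.1917, -0.0283], 'opening': 0.1096, 'grasp_force': 39.2909}
key_block 0.56 5085 [0.4406 0.3579 0.0281] top 3807 [0.4435 0.3613 0.0338] [444.  362.3  58.9  44.8  52.9]
key_block 0.25 21313 [0.5821 0.1351 0.0427] top 1688 [0.5773 0.1608 0.0344] [590.2 168.2 280.5   4.7  30.9]
block u [-29.56973303  28.57401864] v [-22.17488475  21.53052754]
slot 423 [-5.81579215 11.82357914] [-5.65045345  5.77599956]
cur yaw 143.2 pos [0.4466 0.3637 0.1643] | t=[  0.5   1.4 115.9] a=[-0.    0.01 -0.05]
```

Emit:
step_arm:
  series:
    - {"tx":0.8,"ty":1.3,"tz":50,"ax":0,"ay":0,"az":0,"gripper":1}
    - {"tx":0.8,"ty":1.3,"tz":82,"ax":0,"ay":0,"az":0,"gripper":1}
    - {"tx":0.8,"ty":1.3,"tz":91,"ax":0,"ay":0,"az":0,"gripper":1}
    - {"tx":0.8,"ty":1.3,"tz":96,"ax":0,"ay":0,"az":0,"gripper":1}
    - {"tx":0.8,"ty":1.3,"tz":102,"ax":0,"ay":0,"az":0,"gripper":1}
    - {"tx":0.8,"ty":1.3,"tz":106,"ax":0,"ay":0,"az":0,"gripper":1}
    - {"tx":0.8,"ty":1.3,"tz":106,"ax":0,"ay":0,"az":0,"gripper":1}

```text
t: 48.42
position: [0.4446, 0.3644, 0.0576]
ee_rot: [-0.448, 0.894, 0.0, 0.0]
wrist_force: [-0.8, -1.2, -0.1]
opening: 0.107
grasp_force: 39.3
```

Going in freely. Down the last 9 mm.

Emit:
step_arm:
  series:
    - {"tx":0,"ty":0,"tz":4,"ax":0,"ay":0,"az":0,"gripper":1}
    - {"tx":0,"ty":0,"tz":8,"ax":0,"ay":0,"az":0,"gripper":1}
    - {"tx":0,"ty":0,"tz":10,"ax":0,"ay":0,"az":0,"gripper":1}
    - {"tx":0,"ty":0,"tz":10,"ax":0,"ay":0,"az":0,"gripper":1}

```text
t: 48.92
position: [0.4445, 0.3643, 0.0485]
ee_rot: [-0.448, 0.894, 0.0, 0.0]
wrist_force: [-1.8, -1.8, 7.7]
opening: 0.107
grasp_force: 40.4
```

Seated at the expected height. Releasing and lifting clear.

Emit:
step_arm:
  series:
    - {"tx":0,"ty":0,"tz":0,"ax":0,"ay":0,"az":0,"gripper":0.2}
    - {"tx":0,"ty":0,"tz":0,"ax":0,"ay":0,"az":0,"gripper":0.2}
    - {"tx":0,"ty":0,"tz":0,"ax":0,"ay":0,"az":0,"gripper":0.2}
    - {"tx":0,"ty":0,"tz":-30,"ax":0,"ay":0,"az":0,"gripper":0.2}
    - {"tx":0,"ty":0,"tz":-80,"ax":0,"ay":0,"az":0,"gripper":0.2}
    - {"tx":0,"ty":0,"tz":-140,"ax":0,"ay":0,"az":0,"gripper":0.2}
    - {"tx":0,"ty":0,"tz":-160,"ax":0,"ay":0,"az":0,"gripper":0.2}
    - {"tx":0,"ty":0,"tz":-160,"ax":0,"ay":0,"az":0,"gripper":0.2}

```text
t: 49.92
position: [0.4452, 0.3649, 0.2091]
ee_rot: [-0.448, 0.894, 0.0, 0.002]
wrist_force: [-0.3, 0.2, 0.0]
opening: 0.399
grasp_force: 0.0
```

Run:
```python
from look import *
s,P=look("w22",[("key",.069,.08),("key_block",.03,.038),("scraper",.078,.09)])
t=arm.snapshot("top")
for n in("chip0","specimen0","scraper","marker","petri_a","dropper"): print(n,[(np.round(d["location"],3).tolist(),tosaw(d["location"]).round().tolist(),round(d["conf"],2)) for d in arm.spot_in("top",n)])
Q=world(t); blobs(t,Q)
```

```text
{'t': 49.975, 'position': [0.4444, 0.3643, 0.2073], 'ee_rot': [-0.4482, 0.8939, 0.0, 0.0001], 'qpos': [0.6666, 0.3349, 1.6043, 0.0, 1.2022, -1.8338], 'wrist_force': [-0.3774, -0.5441, -0.2633], 'opening': 0.3955, 'grasp_force': 0.0}
key 0.78 774 [0.442  0.3609 0.0619] top 432 [0.4432 0.3619 0.0724] [443.8 362.   29.4   9.5  53.4]
key_block 0.69 572 [0.3521 0.2972 0.0364] top 113 [0.3526 0.2972 0.037 ] [352.  296.2  21.4  19.   77.1]
key_block 0.66 2998 [0.4388 0.3554 0.0291] top 2380 [0.4424 0.3599 0.0338] [443.6 362.2  58.5  43.4  52.4]
scraper 0.6 3877 [0.416  0.1939 0.0566] top 1515 [0.4171 0.1906 0.0831] [416.4 188.8  49.8  19.7  25.1]
chip0 [([0.434, -0.076, 0.015], [-128.0, 34.0], 0.64), ([0.472, -0.111, 0.017], [-113.0, -15.0], 0.64), ([0.424, -0.045, 0.012], [-120.0, 66.0], 0.49), ([0.447, -0.151, 0.014], [-155.0, -37.0], 0.45)]
specimen0 []
scraper [([0.413, 0.189, 0.083], [-10.0, 273.0], 0.77), ([0.602, 0.027, 0.048], [69.0, 37.0], 0.23)]
marker [([0.263, 0.408, 0.011], [-27.0, 537.0], 0.62)]
petri_a [([0.394, 0.547, 0.015], [156.0, 590.0], 0.55), ([0.606, 0.026, 0.052], [71.0, 34.0], 0.33)]
dropper [([0.573, 0.342, 0.039], [205.0, 322.0], 0.71)]
```

```bash
python3 -c "
from rig import arm
print(arm.close_job())"
```

```text
the job is handed in; nothing more can be done
None
```

I did every step and handed the job in: the last camera check showed the key back in its block, the table empty and the scraper in its tray, and the three specimens and six offcuts were last confirmed in place just before I unlocked the plug; `close_job` returned no verdict.

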